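# Stand the screwdrivers in the covered tool holder

## Task

Slide the dust cover of the grey tool holder all the way back, then take the two screwdrivers from the sloping wire rest and stand each one upright, tip down, in the well of its own colour: blue in the blue well, yellow in the yellow. Leave them standing on the well floor with the cover fully back, and do not disturb the solder spool, the flux bottle or the green tape.

Things in the scene. Friction and masses are not known exactly. Their poses are not given: they have to be found in the camera images.
- driver_blue: screwdriver, 142 mm long: blue faceted handle 15 mm thick, 71 mm long, steel blade 4 mm thick, 71 mm long. Origin on the underside where handle meets blade; +y to the handle's end, -y to the tip, +z up from the underside; its axis lies at z = 7.5 mm. At first it lies in the wire rest, sloping 35 degrees, tip down towards the robot, handle up and away
- driver_blue_tip (a point): tip of the blue screwdriver's blade, on its axis, 71 mm from its origin
- driver_blue_grip (a point): point on the axis of the blue screwdriver's handle, 25 mm from the blade end of the handle and clear of the rest's wires, good to grip
- driver_yellow: screwdriver, 149 mm long: yellow faceted handle 17 mm thick, 74 mm long, steel blade 4 mm thick, 74 mm long. Origin on the underside where handle meets blade; +y to the handle's end, -y to the tip, +z up from the underside; its axis lies at z = 8.5 mm. At first it lies in the wire rest, sloping 35 degrees, tip down towards the robot, handle up and away
- driver_yellow_tip (a point): tip of the yellow screwdriver's blade, on its axis, 74.5 mm from its origin
- driver_yellow_grip (a point): point on the axis of the yellow screwdriver's handle, 25 mm from the blade end of the handle and clear of the rest's wires, good to grip
- rest: fixed rest of steel wire on a grey plate 150 x 165 x 8 mm; origin under its centre, +x up the slope, away from the robot. Places at y = +45 and -45 mm, either tool in either. Rear wire (x 51, z 93 mm) holds the handle's end between pins 25 mm apart and 9 mm high; front wire (x -44, z 34 mm) the blade; steel stop at the tip (x -73 mm). Free space under and beside the middle of the handle
- holder: fixed grey block, 112 (x) x 160 (y) x 72 mm; origin under its centre, +x to the rear, away from the robot. Two upright round wells in its front half (x = -28 mm), 30 mm wide: at y = +50 mm with a yellow ring and a yellow plate on the front face, at y = -50 mm with blue ones. An aluminium dust cover lies over both, between side rails 8 mm high
- yellow_well (a point): centre of the mouth of the yellow well, 74 mm above the bench, at the top of its ring; inner width 30 mm, floor 68 mm below this point
- blue_well (a point): centre of the mouth of the blue well, 74 mm above the bench, at the top of its ring; inner width 30 mm, floor 68 mm below this point
- cover (a joint): travel of the dust cover in m: 0 closed over both wells, 0.053 fully back at its stop; it slides along the holder's +x with light friction. The cover is 54 (x) x 145 (y) x 4 mm, its top 79 mm above the bench.
- cover_knob (a point): top centre of the black round knob on the cover, 20 mm thick, 26 mm high, 105 mm above the bench; it moves with the cover
- solder_spool: bystander: solder spool, 77 x 52 x 36 mm, origin at the centre of its underside
- flux_bottle_a: bystander: teal dropper bottle with a purple cap, 34 x 35 x 94 mm, origin at the centre of its underside
- tape_green: bystander: roll of green tape, 54 mm wide, 18 mm high, origin at the centre of its underside

How it is judged:
By the outcome, as a careful person would: the job done as asked, in the order asked, and still so for the second after the job is handed in, with the robot touching nothing.
It also fails if it takes over 67 s, if anything falls off the work surface, if the arm or the gripper's body presses on something with over 40 N, if the wrist force passes 120 N, or if a joint passes its speed limit or range.

## Robot

A 6-joint arm with a two-finger parallel gripper is mounted at the origin on a cart in front of the work surface, level with it; the furniture and walls round the work are solid. World frame = base frame: x ahead of the robot, y to its left, z up, the work surface at z = 0. Lengths are in m, angles in rad, forces in N, time in s.
With the tool pointing down it reaches from about 0.325 to 0.9 m from the base axis. Payload 6.1 kg.
Tool frame: the origin (TCP) lies at the very end of the fingers, on their centre line; the grasp point (between the pads) lies 19 mm behind it; z points along the fingers, y is the line along which they close (so a half turn about z gives the same grasp; the last joint's range is limited). The gripper opens to 85 mm and grips with 20 to 120 N. Pads are 22 mm wide; open, the fingers measure 114 mm over their backs; the gripper's body (76 mm by 85 mm) begins 54 mm behind the grasp point. The pads swing forward as they close: fully open they stand 13 mm farther back than shut.
Start: joints at [1.089, 0.22, 1.526, -0, 1.395, -0.126], TCP at [0.218, 0.586, 0.192] pointing down, gripper open.
Joint ranges: [-2.98, 2.98], [-0.91, 2.08], [0.09, 2.57], [-1.24, 4.39], [0.2, 2.65], [-2.68, 2.68]. Speed limits (rad/s): [2.57, 2.57, 3.01, 3.14, 3.14, 3.14].

## Interface

Orientations are given as a unit quaternion [w, x, y, z].
In Python, from cell import manip gives the robot as it stands.
- The arm moves only by the tool step_arm, never from a script. Its argument "deltas" is a list of rows, each a list of 3 entries, a list of its own where there are three numbers: the finger opening in mm, from 0 to 85.4, then the shift along the tool's x, y, z in units of 25 mm (1.0 is 25 mm), then the turn about the tool's z in units of 5 degrees (1.0 is 5 degrees). In form: [[hand, [dx, dy, dz], turn], ...]. A call has 1 to 12 rows; each row is the pose to reach, as a shift and turn from the pose commanded when the call began, along the tool's axes at that moment; what a row does not reach only later rows make up. A row lasts 1/12 s, in which the tool goes at most 41.7 mm and 7.16 degrees, less where a joint would pass 70% of its speed; a pose out of reach is approached as far as the arm can. A call with a gripper value outside its range is refused whole. The fingers move at their own pace and stop on an object; "squeeze" is the grip in N (left out, the last holds). Time passes only in rows, so rows that repeat a pose let the fingers close. It gives the time, the measured TCP pose, the force, the opening and the grip force at its end, in the units of the state.
- manip.get_state(): the state, without advancing time (a new reading comes with each control period).
- manip.snapshot(name): name is "side" or "top"; returns (picture, depth): 400x640x3 uint8, red, green, blue; 400x640 float32, m along the optical axis (not along the pixel's ray), 0 where there is no reading.
- manip.calibration(name): a dict with "mtx" (3x3 intrinsics, pixels), "distortion" ([k1, k2, p1, p2, k3] as OpenCV has them; the pictures are not rectified), "xyz" and "attitude" of the camera in the world. Camera axes: x right, y down, z forward; pixel columns grow to the right and rows downward; lengths in m; the calibration is good to about 2 mm. A picture is of the moment at which its call begins. calibration takes no time and is no camera call.
- manip.sign_off(): hands the job in; it is judged then, once.
The state is a dict: "time": time; "joint_positions": joint angles; "dq": joint speeds; "effort": joint torques, N m; "tcp_pos": TCP position; "eef_rot": TCP orientation; "contact_force": force on the tool from outside, world axes, zero at the start; "wrist_torque": the same for the moment, N m; "finger_gap": opening from 0.0 (shut) to 1.0 (fully open); "finger_force": force on a finger pad.
Only numpy, scipy, OpenCV 4.12 (cv2) and the standard library are available. Lean on these libraries where they do the work, as an engineer would, in place of code of your own. Each camera call takes 0.05 s, during which the arm holds its last target. There are 200 camera calls.

## Working session

There is one attempt and no reset: what is moved stays moved. The work goes in short steps, Python scripts to look and compute and a tool call to move; the robot and the scene stay as the last step left them, time stands still between calls to the robot, and variables do not carry over. Pictures are saved under pics/ and viewed, at most 10 in all, crops included, and the job is handed in when it is done.

Besides the shell and the picture viewer there is one more tool, called after "Call:" by a JSON object that holds its "api" and its "payload", one argument or row to a line. step_arm: Moves the arm, as the interface text tells. Its arguments: {"type":"object","properties":{"deltas":{"type":"array","items":{"type":"array"}},"squeeze":{"type":"number"}},"required":["deltas"]}

```bash
mkdir -p pics; ls; python3 - <<'E'
from cell import manip
import cv2,numpy as np
for n in("top","side"):
    p,d=manip.snapshot(n); cv2.imwrite(f"pics/{n}0.png",p[:,:,::-1]); np.savez(f"{n}0.npz",p=p,d=d)
    print(n,manip.calibration(n))
print(manip.get_state())
E
```

```text
pics
top {'mtx': array([[391.14001619,   0.        , 318.65541663],
       [  0.        , 391.14001619, 204.92264529],
       [  0.        ,   0.        ,   1.        ]]), 'distortion': array([-0.0124994,  0.       ,  0.       ,  0.       ,  0.       ]), 'xyz': array([0.35121027, 0.01137847, 0.95115509]), 'attitude': array([-0.07837348,  0.71538458, -0.68974993,  0.07954586])}
side {'mtx': array([[464.88178324,   0.        , 311.57333414],
       [  0.        , 464.88178324, 198.61878728],
       [  0.        ,   0.        ,   1.        ]]), 'distortion': array([-0.12625377,  0.        ,  0.        ,  0.        ,  0.        ]), 'xyz': array([-0.01103933, -0.8284536 ,  0.76896252]), 'attitude': array([-0.44488702,  0.84854801, -0.25266881,  0.13490845])}
{'time': 0.1, 'joint_positions': array([ 1.08891127e+00,  2.21180646e-01,  1.52750496e+00,  9.32031929e-07,
        1.39468853e+00, -1.26105014e-01]), 'dq': array([ 0.000229  , -0.00093464, -0.00409974,  0.00112733,  0.00038997,
        0.00208987]), 'effort': array([ 1.57253879e-03, -4.98242962e+01, -3.90548229e+01, -1.10646115e-04,
        5.56492494e-03, -4.34027027e-05]), 'tcp_pos': array([0.21741987, 0.58530765, 0.19128364]), 'eef_rot': array([-2.67067461e-04,  1.76953298e-01,  9.84218846e-01, -8.49762612e-04]), 'contact_force': array([-0.24522474,  0.53412118,  0.20082176]), 'wrist_torque': array([-0.01733376, -0.02253694,  0.05752419]), 'finger_force': 0.0, 'finger_gap': 1.003700791490903}
```

View pics/top0.png

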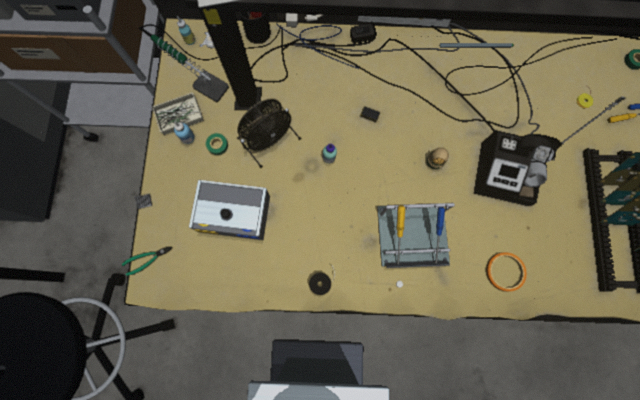

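View pics/side0.png

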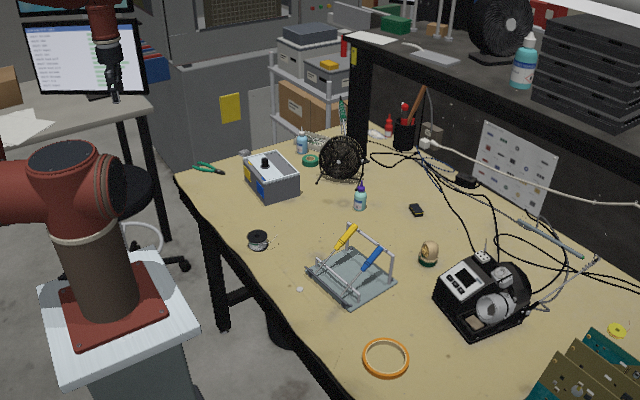

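The top view shows the holder near (229,209) with its knob at (226,213). The rest is near (415,236), with the yellow handle at (402,220) and the blue at (441,220). The spool is at (320,283), the flux bottle at (329,152) and the tape at (216,143). The side view shows the same layout, with the coloured plates on the holder's front at about (255,182).

```bash
cat > h.py <<'E'
import cv2,numpy as np
from scipy.spatial.transform import Rotation as R
from cell import manip
CAL={n:manip.calibration(n) for n in("top","side")}
def rot(q): return R.from_quat(np.roll(q,-1)).as_matrix()
def rays(n,uv):
    c=CAL[n]; x=cv2.undistortPoints(np.float64(uv).reshape(-1,1,2),c["mtx"],c["distortion"]).reshape(-1,2)
    return np.c_[x,np.ones(len(x))]@rot(c["attitude"]).T
def onz(n,uv,z):
    o=CAL[n]["xyz"]; d=rays(n,uv); return o+d*((np.asarray(z)-o[2])/d[:,2])[:,None]
def cloud(n,d):
    v,u=np.mgrid[:400,:640]; uv=np.c_[u.ravel(),v.ravel()]
    return (CAL[n]["xyz"]+rays(n,uv)*d.reshape(-1,1)).reshape(400,640,3)
def proj(n,P):
    c=CAL[n]; r=rot(c["attitude"]).T
    return cv2.projectPoints(np.float64(P).reshape(-1,1,3),cv2.Rodrigues(r)[0],-r@c["xyz"],c["mtx"],c["distortion"])[0].reshape(-1,2)
E
python3 - <<'E'
from h import *
for n in("top","side"):
    f=np.load(f"{n}0.npz");p=f["p"];d=f["d"];C=cloud(n,d)
    hsv=cv2.cvtColor(p,cv2.COLOR_RGB2HSV)
    roi={"top":((180,370,280,460)),"side":(210,300,310,390)}[n]
    for nm,lo,hi in(("blue",(100,120,60),(120,255,255)),("yellow",(18,170,120),(32,255,255))):
        m=cv2.inRange(hsv,lo,hi); k=np.zeros_like(m); k[roi[0]:roi[1] if n=="side" else 280,roi[2] if n=="side" else 370:roi[3] if n=="side" else 460]=1
        m=m*k; v,u=np.nonzero(m); P=C[v,u]; P=P[d[v,u]>0]
        mu=P.mean(0);U,S,V=np.linalg.svd(P-mu); t=(P-mu)@V[0]
        print(n,nm,len(u),len(P),"uv",u.mean(),v.mean(),"mean",mu.round(4),"dir",V[0].round(3),"ext",t.min().round(3),t.max().round(3))
    P=C[d>0]
    s=P[(abs(P[:,2]-.076)<.012)&(P[:,1]>.1)&(P[:,0]>.2)&(P[:,1]<.5)&(P[:,0]<.7)]
    print(n,"holder top",len(s),cv2.minAreaRect(s[:,:2].astype(np.float32)),np.percentile(s[:,2],[5,25,50,75,95]))
    s=P[(P[:,2]>.097)&(P[:,2]<.115)&(P[:,1]>.1)&(P[:,0]>.2)&(P[:,1]<.45)&(P[:,0]<.6)]
    print("knob",len(s),s.mean(0),s[:,:2].min(0),s[:,:2].max(0))
a=cv2.imread("pics/top0.png"); b=cv2.imread("pics/side0.png")
x=cv2.resize(a[165:255,175:285],None,fx=3.6,fy=3.6,interpolation=2); y=cv2.resize(a[190:280,365:465],None,fx=3.6,fy=3.6,interpolation=2)
z=cv2.resize(b[140:210,235:325],None,fx=3.6,fy=3.6,interpolation=2); w=cv2.resize(b[215:310,295:405],None,fx=2.7,fy=2.7,interpolation=2)
o=np.zeros((600,800,3),np.uint8)
for im,r,c in((x,0,0),(y,0,400),(z,330,0),(w,330,400)): o[r:r+im.shape[0],c:c+im.shape[1]]=im
cv2.imwrite("pics/crop0.png",o)
E
```

```text
top blue 153 152 uv 440.078431372549 220.44444444444446 mean [ 0.5216 -0.2604  0.0891] dir [-0.806 -0.063 -0.588] ext -0.031 0.038
top yellow 170 170 uv 400.4529411764706 219.71764705882353 mean [ 0.5191 -0.1702  0.0939] dir [-0.811 -0.071 -0.581] ext -0.032 0.042
top holder top 3438 ((0.5926377773284912, 0.21666494011878967), (0.16051805019378662, 0.22265592217445374), 85.13456726074219) [0.0704588  0.07277838 0.07724254 0.07985071 0.08195778]
knob 69 [0.52003218 0.22179431 0.10479783] [0.51133323 0.21291776] [0.52938954 0.2306901 ]
side blue 174 173 uv 371.39080459770116 257.8965517241379 mean [ 0.5191 -0.2652  0.0862] dir [-0.808 -0.055 -0.586] ext -0.032 0.034
side yellow 183 183 uv 345.89071038251365 235.672131147541 mean [ 0.5157 -0.1759  0.0897] dir [-0.807 -0.038 -0.589] ext -0.034 0.038
side holder top 1319 ((0.5904446840286255, 0.21410852670669556), (0.16728197038173676, 0.2272731363773346), 85.50633239746094) [0.0671533  0.07097696 0.07519742 0.07826094 0.08075019]
knob 34 [0.51588107 0.21830559 0.10277896] [0.50664755 0.20669776] [0.52651708 0.22768105]
```

View pics/crop0.png

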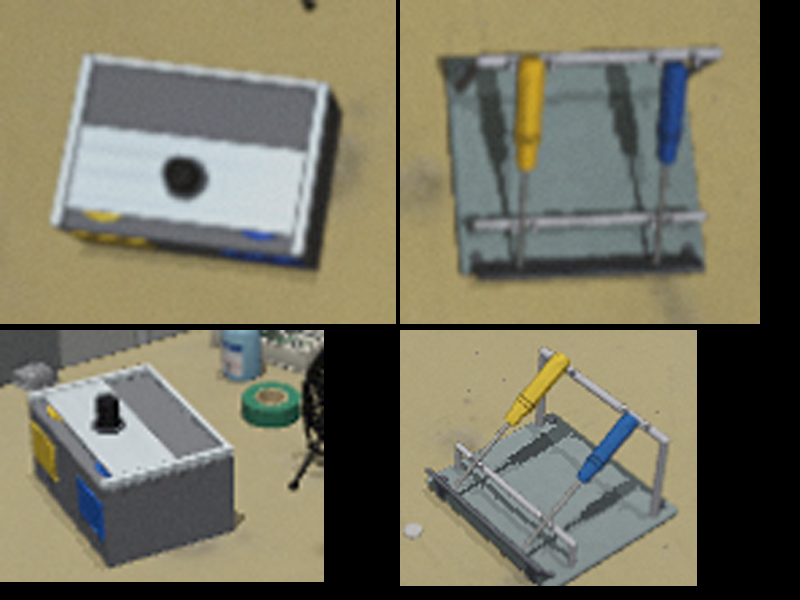

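The crops show the cover closed with slivers of both rings at its front edge. The drivers lie handle-up in the rest, yellow at the robot's left. Next I'll work out exact frames and the move numbers.

```bash
cat >> h.py <<'E'
def tri(a,b):
    o=[CAL["top"]["xyz"],CAL["side"]["xyz"]]; d=[rays("top",[a])[0],rays("side",[b])[0]]
    d=[x/np.linalg.norm(x) for x in d]; M=sum(np.eye(3)-np.outer(x,x) for x in d); r=sum((np.eye(3)-np.outer(x,x))@p for x,p in zip(d,o))
    X=np.linalg.solve(M,r); return X,[np.linalg.norm(np.cross(X-p,x)) for x,p in zip(d,o)]
def mask(n,p,nm,box):
    hsv=cv2.cvtColor(p,cv2.COLOR_RGB2HSV); lo,hi={"blue":((100,120,60),(120,255,255)),"yellow":((18,170,120),(32,255,255)),"black":((0,0,0),(180,255,60))}[nm]
    m=cv2.inRange(hsv,lo,hi); k=np.zeros_like(m); x0,x1,y0,y1=box; k[y0:y1,x0:x1]=255; return m&k
def ends(m):
    v,u=np.nonzero(m); q=np.c_[u,v].astype(float); mu=q.mean(0); V=np.linalg.svd(q-mu,full_matrices=False)[2][0]
    if V[1]<0: V=-V
    t=(q-mu)@V; return mu,mu+V*(t.min()-.5),mu+V*(t.max()+.5)   # centre, upper end in image, lower end
def state(n="s"):
    s=manip.get_state(); y=rot(s["eef_rot"])[:,1]; return s,np.degrees(np.arctan2(y[1],y[0]))
E
python3 - <<'E'
from h import *
F={n:np.load(f"{n}0.npz") for n in("top","side")}
B={"top":(370,460,190,280),"side":(310,390,210,300)}
for c in("yellow","blue"):
    e={n:ends(mask(n,F[n]["p"],c,B[n])) for n in F}
    c0,up,lo=[tri(e["top"][i],e["side"][i]) for i in range(3)]
    d=up[0]-lo[0]
    print(c,"ctr",c0[0].round(4),np.round(c0[1],4),"up",up[0].round(4),"lo",lo[0].round(4),"len",np.linalg.norm(d).round(4),"slope",np.degrees(np.arctan2(d[2],np.hypot(*d[:2]))).round(1),"yaw",np.degrees(np.arctan2(d[1],d[0])).round(1))
for n in F:
    p,d=F[n]["p"],F[n]["d"];C=cloud(n,d)
    m=((abs(C[...,2]-.0755)<.009)&(abs(C[...,0]-.545)<.1)&(abs(C[...,1]-.222)<.12)&(d>0)).astype(np.uint8)
    m=cv2.morphologyEx(m*255,cv2.MORPH_OPEN,np.ones((3,3)))
    s=C[m>0]; r=cv2.minAreaRect((s[:,:2]*1000).astype(np.float32)); print(n,"holder",r)
    # depth-independent: outline pixels cast on z=.08
    h=cv2.convexHull(np.argwhere(m>0)[:,::-1].astype(np.float32)); q=onz(n,h,.08)
    print("  cast",cv2.minAreaRect((q[:,:2]*1000).astype(np.float32)))
    k=mask(n,p,"black",{"top":(215,237,202,225),"side":(258,271,152,170)}[n]); v,u=np.nonzero(k); print("  knob px",u.mean(),v.mean(),u.min(),u.max(),v.min(),v.max(),"cast .105",onz(n,[(u.mean(),v.mean())],.098).round(4))
E
```

```text
yellow ctr [ 0.5202 -0.1717  0.0851] [0.0009 0.0009] up [ 0.5489 -0.1695  0.1052] lo [ 0.486  -0.1745  0.0633] len 0.0757 slope 33.6 yaw 4.6
blue ctr [ 0.5226 -0.2622  0.0825] [0.0006 0.0006] up [ 0.549  -0.2603  0.1019] lo [ 0.4925 -0.2644  0.0627] len 0.0689 slope 34.7 yaw 4.1
top holder ((538.0870361328125, 221.30841064453125), (160.51805114746094, 112.94181060791016), 85.13457489013672)
  cast ((537.0130004882812, 219.99993896484375), (161.90182495117188, 113.5619888305664), 85.04293060302734)
  knob px 225.56410256410257 213.65384615384616 221 230 209 218 cast .105 [[0.5178 0.2197 0.098 ]]
side holder ((535.1685180664062, 218.69503784179688), (166.4761199951172, 115.59471130371094), 85.84596252441406)
  cast ((528.98681640625, 208.62744140625), (178.52835083007812, 119.29817199707031), 85.26892852783203)
  knob px 264.56363636363636 162.70909090909092 262 268 158 167 cast .105 [[0.5116 0.2081 0.098 ]]
```

```bash
cat >> h.py <<'E'
def plan(x,y,z,yaw):   # target TCP and tool-y heading in degrees -> move units
    s,a=state(); M=rot(s["eef_rot"]); d=M.T@(np.array([x,y,z])-s["tcp_pos"])/.025
    w=(yaw-a+90)%180-90; print("d",d.round(2),"turn",round(-w/5,2),"| now",s["tcp_pos"].round(4),"yaw",round(a,1),"F",s["contact_force"].round(1),"gap",round(s["finger_gap"]*85.4,1),"q6",s["joint_positions"][5].round(2),"t",s["time"])
E
python3 -c "
from h import *
plan(.5185,.220,.14,85.1)"
```

```text
d [-16.38  -9.5    2.06] turn -3.1 | now [0.2174 0.5853 0.1913] yaw 69.6 F [-0.2  0.5  0.2] gap 85.7 q6 -0.13 t 0.1
```

Call:
{"api": "step_arm", "payload": {
  "deltas": [
    [85,[-16.4,-9.5,2.0],-3.1],
    [85,[-16.4,-9.5,2.0],-3.1],
    [85,[-16.4,-9.5,2.0],-3.1],
    [85,[-16.4,-9.5,2.0],-3.1],
    [85,[-16.4,-9.5,2.0],-3.1],
    [85,[-16.4,-9.5,2.0],-3.1],
    [85,[-16.4,-9.5,2.0],-3.1],
    [85,[-16.4,-9.5,2.0],-3.1],
    [85,[-16.4,-9.5,2.0],-3.1],
    [85,[-16.4,-9.5,2.0],-3.1],
    [85,[-16.4,-9.5,2.0],-3.1],
    [85,[-16.4,-9.5,2.0],-3.1]
  ],
  "squeeze": 20
}}

```text
time: 1.1
tcp_pos: [0.5212, 0.2165, 0.1414]
eef_rot: [-0.0, 0.044, 0.999, -0.001]
contact_force: [-0.5, -0.1, -0.9]
finger_gap: 0.995
finger_force: 0.0
```

```bash
python3 -c "
from h import *
plan(.5185,.220,.083,85.1)"
```

```text
d [0.12 0.14 2.34] turn -0.03 | now [0.5212 0.2165 0.1414] yaw 85.0 F [-0.5 -0.1 -0.9] gap 85.0 q6 -1.23 t 1.1
```

Call:
{"api": "step_arm", "payload": {
  "deltas": [
    [60,[0,0,1.2],0],
    [50,[0,0,2.3],0],
    [50,[0,0,2.3],0],
    [50,[0,0,2.3],0],
    [10,[0,0,2.3],0],
    [10,[0,0,2.3],0],
    [10,[0,0,2.3],0],
    [10,[0,0,2.3],0],
    [10,[0,0,2.3],0],
    [10,[0,0,2.3],0],
    [10,[0,0,2.3],0],
    [10,[0,0,2.3],0]
  ],
  "squeeze": 25
}}

```text
time: 2.1
tcp_pos: [0.5193, 0.2204, 0.0849]
eef_rot: [0.0, 0.043, 0.999, 0.0]
contact_force: [-0.4, -0.3, 0.2]
finger_gap: 0.116
finger_force: 0.0
```

```bash
python3 - <<'E'
from h import *
o=np.zeros((420,800,3),np.uint8)
for i,(n,b) in enumerate((("top",(170,290,150,260)),("side",(205,325,90,210)))):
    p,d=manip.snapshot(n); x0,x1,y0,y1=b; im=cv2.resize(p[y0:y1,x0:x1,::-1],None,fx=3.3,fy=3.3,interpolation=2); o[:im.shape[0],i*400:i*400+396]=im
    np.savez(f"{n}1.npz",p=p,d=d)
cv2.imwrite("pics/c1.png",o); plan(.5185,.22,.083,85.1)
E
```

```text
d [ 0.03 -0.02  0.07] turn 0.0 | now [0.5192 0.2204 0.0847] yaw 85.1 F [ 0.2 -0.2  1. ] gap 9.7 q6 -1.22 t 2.2
```

View pics/c1.png

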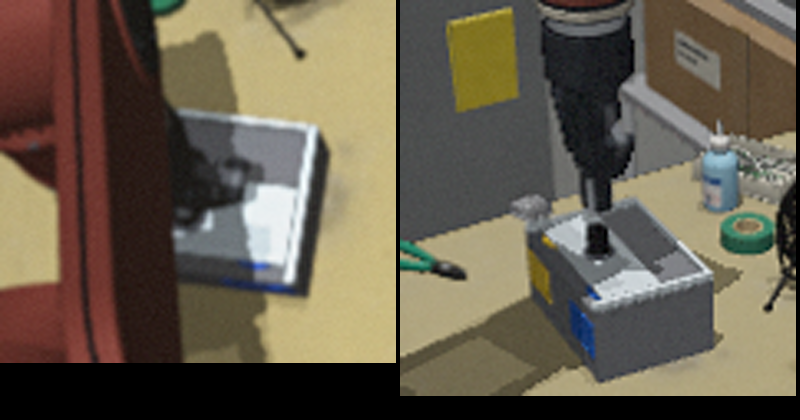

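```bash
python3 - <<'E'
from h import *
for P in ((.5192,.2204,.0847),(.5192,.2204,.105),(.518,.220,.105),(.5192,.2204,.15)): print(P,proj("top",[P]).round(1),proj("side",[P]).round(1))
f=np.load("side1.npz");C=cloud("side",f["d"])
for v in range(130,172,3): print(v,[tuple((C[v,u]*1000).astype(int)) for u in (259,262,265,268)], f["p"][v,265])
m=mask("side",f["p"],"black",(250,280,155,172));v,u=np.nonzero(m);print(u.min(),u.max(),v.min(),v.max())
E
```

```text
(0.5192, 0.2204, 0.0847) [[226.6 214.2]] [[265.1 164.2]]
(0.5192, 0.2204, 0.105) [[224.6 212.4]] [[264.7 158.1]]
(0.518, 0.22, 0.105) [[224.7 212.9]] [[264.4 158.3]]
(0.5192, 0.2204, 0.15) [[219.7 208. ]] [[263.9 144.3]]
130 [(np.int64(499), np.int64(206), np.int64(205)), (np.int64(504), np.int64(198), np.int64(207)), (np.int64(507), np.int64(186), np.int64(211)), (np.int64(509), np.int64(171), np.int64(217))] [21 24 32]
133 [(np.int64(497), np.int64(203), np.int64(198)), (np.int64(508), np.int64(207), np.int64(193)), (np.int64(504), np.int64(180), np.int64(206)), (np.int64(502), np.int64(159), np.int64(215))] [30 30 32]
136 [(np.int64(506), np.int64(222), np.int64(178)), (np.int64(504), np.int64(199), np.int64(188)), (np.int64(501), np.int64(175), np.int64(200)), (np.int64(503), np.int64(163), np.int64(204))] [28 26 28]
139 [(np.int64(510), np.int64(231), np.int64(164)), (np.int64(503), np.int64(199), np.int64(179)), (np.int64(501), np.int64(176), np.int64(190)), (np.int64(508), np.int64(172), np.int64(190))] [20 23 24]
142 [(np.int64(507), np.int64(227), np.int64(157)), (np.int64(5
[... 1277 characters left out ...]
64(209), np.int64(105)), (np.int64(543), np.int64(248), np.int64(77))] [10 13  9]
163 [(np.int64(513), np.int64(247), np.int64(77)), (np.int64(508), np.int64(217), np.int64(93)), (np.int64(515), np.int64(213), np.int64(93)), (np.int64(534), np.int64(230), np.int64(78))] [22 25 29]
166 [(np.int64(503), np.int64(230), np.int64(78)), (np.int64(507), np.int64(217), np.int64(83)), (np.int64(515), np.int64(214), np.int64(82)), (np.int64(525), np.int64(214), np.int64(79))] [19 24 22]
169 [(np.int64(495), np.int64(213), np.int64(79)), (np.int64(501), np.int64(206), np.int64(80)), (np.int64(512), np.int64(208), np.int64(76)), (np.int64(519), np.int64(203), np.int64(76))] [189 196 201]
250 268 158 171
```

```bash
python3 - <<'E'
from h import *
print(proj("side",[(.2174,.5853,.1913),(.2174,.5853,.2113),(.2174,.5853,.25)]).round(1))
f=np.load("side0.npz");C=cloud("side",f["d"])
for v in range(60,112,3): print(v,[(u,*[int(1000*x) for x in C[v,u]]) for u in range(92,134,2) if .45<C[v,u,1]<.75 and f["d"][v,u]>0][::2])
m=cv2.resize(cv2.imread("pics/side0.png")[30:120,70:160],None,fx=5,fy=5,interpolation=2); cv2.imwrite("pics/g0.png",m)
E
```

```text
[[122.1 112. ]
 [120.8 106. ]
 [118.2  94.2]]
60 [(98, 178, 568, 369), (102, 188, 557, 370), (106, 198, 553, 369), (110, 209, 551, 367), (114, 219, 547, 366), (118, 231, 551, 363), (122, 245, 565, 356)]
63 [(100, 182, 565, 361), (104, 191, 552, 362), (108, 202, 552, 360), (112, 212, 547, 359), (116, 232, 597, 342)]
66 [(106, 195, 553, 352), (110, 205, 547, 351), (114, 219, 565, 344), (118, 233, 583, 336)]
69 [(106, 196, 576, 336), (110, 203, 550, 342), (114, 215, 551, 339), (118, 227, 558, 335)]
72 [(104, 181, 522, 346), (108, 192, 523, 343), (112, 202, 518, 342), (116, 220, 560, 326), (120, 238, 599, 311)]
75 [(106, 185, 525, 335), (110, 196, 522, 334), (114, 207, 528, 329), (118, 222, 545, 321)]
78 [(106, 182, 514, 330), (110, 199, 554, 314), (114, 203, 514, 325), (118, 219, 539, 314)]
81 [(106, 182, 526, 318), (110, 192, 522, 316), (114, 202, 519, 315), (118, 218, 545, 304)]
84 [(106, 179, 522, 310), (110, 193, 543, 301), (116, 209, 539, 298), (120, 235, 626, 266)]
87 [(108, 182, 516, 303), (114, 197, 508, 301), (118, 228, 627, 257), (122, 238, 618, 257)]
90 [(108, 180, 515, 294), (112, 191, 513, 292), (116, 202, 516, 289), (120, 231, 624, 247)]
93 [(112, 191, 529, 278), (116, 202, 529, 275)]
96 [(112, 191, 540, 265), (116, 200, 524, 268)]
99 [(112, 189, 537, 257), (116, 198, 528, 258)]
102 [(112, 187, 539, 247), (116, 198, 537, 245)]
105 []
108 []
111 []
```

View pics/g0.png

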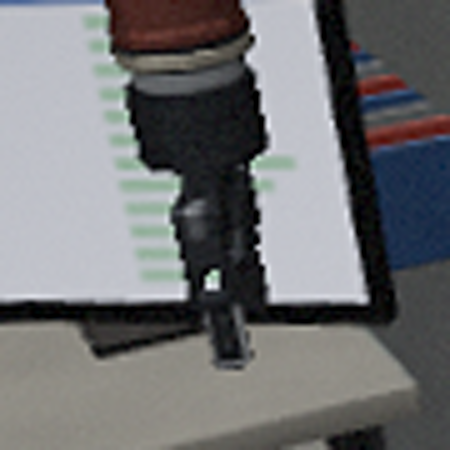

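The start crop shows the fingertip at about row 104, some 40–50 mm above where the reported TCP projects (row 112). At the knob, the fingers also closed on air above it. So the fingers really end about 37 mm short of the reported TCP. I'll open, go lower and check by touch.

Call:
{"api": "step_arm", "payload": {
  "deltas": [
    [50,[0,0,0],0],
    [50,[0,0,0],0],
    [50,[0,0,0.3],0],
    [50,[0,0,0.6],0],
    [50,[0,0,0.9],0],
    [50,[0,0,1.2],0],
    [10,[0,0,1.2],0],
    [10,[0,0,1.2],0],
    [10,[0,0,1.2],0],
    [10,[0,0,1.2],0],
    [10,[0,0,1.2],0],
    [10,[0,0,1.2],0]
  ],
  "squeeze": 25
}}

```text
time: 3.2
tcp_pos: [0.5191, 0.2234, 0.0544]
eef_rot: [0.0, 0.043, 0.999, 0.002]
contact_force: [1.7, 11.6, -7.6]
finger_gap: 0.216
finger_force: 26.1
```

Call:
{"api": "step_arm", "payload": {
  "deltas": [
    [10,[-0.3,0.1,0],0],
    [10,[-0.6,0.1,0],0],
    [10,[-0.9,0.1,0],0],
    [10,[-1.2,0.1,0],0],
    [10,[-1.5,0.1,0],0],
    [10,[-1.8,0.1,0],0],
    [10,[-2.0,0.1,0],0],
    [10,[-2.1,0.1,0],0],
    [10,[-2.15,0.1,0],0],
    [10,[-2.2,0.1,0],0],
    [10,[-2.25,0.1,0],0],
    [10,[-2.25,0.1,0],0]
  ]
}}

```text
time: 4.2
tcp_pos: [0.5692, 0.2191, 0.0529]
eef_rot: [-0.007, 0.043, 0.999, -0.0]
contact_force: [-21.0, 6.0, 5.0]
finger_gap: 0.218
finger_force: 28.5
```

Call:
{"api": "step_arm", "payload": {
  "deltas": [
    [10,[-0.1,0,0],0],
    [10,[-0.2,0,0],0],
    [10,[-0.2,0,0],0],
    [10,[-0.2,0,0],0]
  ]
}}

```text
time: 4.53
tcp_pos: [0.5823, 0.2171, 0.0557]
eef_rot: [0.001, 0.043, 0.999, -0.0]
contact_force: [-0.7, -0.3, 1.0]
finger_gap: 0.114
finger_force: 0.0
```

Call:
{"api": "step_arm", "payload": {
  "deltas": [
    [50,[0,0,0],0],
    [50,[0,0,0],0],
    [50,[0,0,-0.6],0],
    [85,[0,0,-1.5],0],
    [85,[0,0,-2.8],0],
    [85,[0,6,-4],0],
    [85,[0,10,-4],0],
    [85,[0,10,-4],0],
    [85,[0,10,-4],0],
    [85,[0,10,-4],0],
    [85,[0,10,-4],0],
    [85,[0,10,-4],0]
  ]
}}

```text
time: 5.53
tcp_pos: [0.601, 0.4741, 0.1549]
eef_rot: [0.001, 0.04, 0.999, 0.002]
contact_force: [0.5, 0.2, -1.4]
finger_gap: 0.998
finger_force: 0.0
```

```bash
python3 - <<'E'
from h import *
o=np.zeros((600,800,3),np.uint8)
for i,(n,b) in enumerate((("top",(175,285,160,260)),("side",(215,335,110,220)))):
    p,d=manip.snapshot(n); x0,x1,y0,y1=b; im=cv2.resize(p[y0:y1,x0:x1,::-1],(400,int(400*(y1-y0)/(x1-x0))),interpolation=2); o[:im.shape[0],i*400:i*400+400]=im
    np.savez(f"{n}2.npz",p=p,d=d)
cv2.imwrite("pics/c2.png",o); plan(.5185,.22,.083,85.1)
E
```

```text
d [  2.49 -10.18   2.86] turn 0.03 | now [0.6016 0.4686 0.1544] yaw 85.3 F [ 0.7 -1.   0.6] gap 84.9 q6 -0.93 t 5.6333
```

View pics/c2.png

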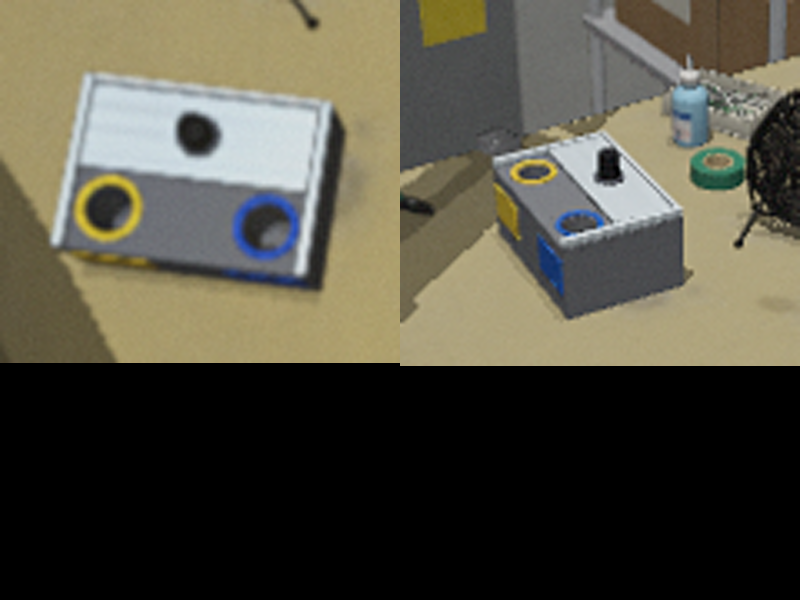

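The picture shows the cover back against the rear, with the knob at crop (197,133). The yellow ring is at crop (108,208) and the blue at (266,227). I'll measure the cover's travel and the wells.

```bash
python3 - <<'E'
from h import *
T0=np.load("top0.npz")["p"];T=np.load("top2.npz")["p"];S=np.load("side2.npz")["p"]
def c(n,p,nm,b):
    v,u=np.nonzero(mask(n,p,nm,b)); return u.mean(),v.mean(),len(u),u.min(),u.max(),v.min(),v.max()
k0=c("top",T0,"black",(215,237,202,225));k1=c("top",T,"black",(218,238,186,206))
a=onz("top",[k0[:2],k1[:2]],.1);print("travel",np.linalg.norm(a[1]-a[0]),a.round(4))
def ring(n,p,nm,b):
    cs,_=cv2.findContours(mask(n,p,nm,b),cv2.RETR_EXTERNAL,cv2.CHAIN_APPROX_NONE); h=max(cs,key=len); e=cv2.fitEllipse(h); return e
for nm,bt,bs in(("yellow",(193,216,205,229),(244,264,155,168)),("blue",(238,260,211,233),(260,278,171,183))):
    e,f=ring("top",T,nm,bt),ring("side",S,nm,bs); print(nm,np.round(e[0],1),np.round(e[1],1),np.round(f[0],1),np.round(f[1],1),"top",onz("top",[e[0]],.074).round(4),"side",onz("side",[f[0]],.074).round(4),tri(e[0],f[0])[0].round(4))
s=np.load("top2.npz"); C=cloud("top",s["d"]); m=mask("top",T,"yellow",(193,216,205,229))>0; print("depth ring y",C[m].mean(0)); m=mask("top",T,"blue",(238,260,211,233))>0; print("b",C[m].mean(0))
E
```

```text
travel 0.03969106404458515 [[0.5174 0.2192 0.1   ]
 [0.557  0.2163 0.1   ]]
yellow [204.3 216.8] [15.5 16.6] [254.8 161.4] [ 5.7 12.2] top [[0.5134 0.2735 0.074 ]] side [[0.5098 0.2681 0.074 ]] [0.5137 0.2751 0.0695]
blue [247.6 222.2] [16.9 17.7] [268.4 176.8] [ 7.1 12.6] top [[0.5046 0.1737 0.074 ]] side [[0.5016 0.1696 0.074 ]] [0.5047 0.1746 0.0705]
depth ring y [0.51384806 0.27500384 0.07421616]
b [0.5049538  0.17462402 0.07264131]
```

Travel so far is about 40 mm and the cover looks a few mm short of its stop. I'll push the knob from the front with the fingers shut until it's firmly stopped.

```bash
python3 -c "
from h import *
plan(.522,.223,.058,85.1)"
```

```text
d [  2.36 -10.05   3.86] turn 0.03 | now [0.6016 0.4686 0.1544] yaw 85.3 F [ 0.7 -1.   0.6] gap 84.9 q6 -0.93 t 5.6333
```

Call:
{"api": "step_arm", "payload": {
  "deltas": [
    [0,[2.4,-10.1,0],0],
    [0,[2.4,-10.1,0],0],
    [0,[2.4,-10.1,0],0],
    [0,[2.4,-10.1,0],0],
    [0,[2.4,-10.1,0],0],
    [0,[2.4,-10.1,0],0],
    [0,[2.4,-10.1,0],0],
    [0,[2.4,-10.1,0],0],
    [0,[2.4,-10.1,1.5],0],
    [0,[2.4,-10.1,3.0],0],
    [0,[2.4,-10.1,3.8],0],
    [0,[2.4,-10.1,3.8],0]
  ]
}}

```text
time: 6.63
tcp_pos: [0.5167, 0.2193, 0.0545]
eef_rot: [-0.004, 0.043, 0.999, -0.001]
contact_force: [-0.7, -0.5, 0.4]
finger_gap: -0.003
finger_force: 0.0
```

Call:
{"api": "step_arm", "payload": {
  "deltas": [
    [0,[-0.2,0,0],0],
    [0,[-0.4,0,0],0],
    [0,[-0.5,0,0],0],
    [0,[-0.6,0,0],0],
    [0,[-0.7,0,0],0]
  ]
}}

```text
time: 7.05
tcp_pos: [0.5396, 0.2192, 0.0615]
eef_rot: [0.001, 0.043, 0.999, 0.0]
contact_force: [-2.1, -0.1, 0.7]
finger_gap: -0.002
finger_force: 0.8
```

Call:
{"api": "step_arm", "payload": {
  "deltas": [
    [0,[-0.1,0,0],0],
    [0,[-0.2,0,0],0],
    [0,[-0.3,0,0],0],
    [0,[-0.3,0,0],0]
  ]
}}

```text
time: 7.38
tcp_pos: [0.5409, 0.2191, 0.0594]
eef_rot: [-0.005, 0.042, 0.999, 0.0]
contact_force: [-15.9, 3.4, 10.1]
finger_gap: 0.001
finger_force: 8.2
```

The cover is at its stop: 16 N without motion, and the knob position works out at holder x ≈ +25 mm, which matches full travel. On to the blue driver.

Call:
{"api": "step_arm", "payload": {
  "deltas": [
    [0,[0.8,0,-0.5],0],
    [20,[0.8,0,-2.0],0],
    [40,[0.8,0,-3.5],0],
    [50,[0.8,-3,-3.5],0],
    [50,[0.8,-6,-3.5],0],
    [50,[0.8,-9,-3.5],0],
    [50,[0.8,-12,-3.5],0],
    [50,[0.8,-15,-3.5],0],
    [50,[0.8,-18,-3.5],0],
    [50,[0.8,-19,-3.5],-1.9],
    [50,[0.8,-19,-3.5],-1.9],
    [50,[0.8,-19,-3.5],-1.9]
  ],
  "squeeze": 40
}}

```text
time: 8.38
tcp_pos: [0.4939, -0.151, 0.1479]
eef_rot: [0.001, -0.042, 0.999, -0.0]
contact_force: [1.3, 0.3, 0.0]
finger_gap: 0.592
finger_force: 0.0
```

```bash
python3 -c "
from h import *
manip.snapshot('top');manip.snapshot('top')
plan(.515,-.263,.021,94.4)"
```

```text
d [-0.52 -4.36  5.09] turn -0.03 | now [ 0.4937 -0.155   0.148 ] yaw 94.2 F [0.8 0.4 0.1] gap 50.2 q6 -2.1 t 8.4833
```

Call:
{"api": "step_arm", "payload": {
  "deltas": [
    [45,[-0.5,-2,0],0],
    [45,[-0.5,-4.35,0],0],
    [45,[-0.5,-4.35,0],0],
    [45,[-0.5,-4.35,0],0],
    [45,[-0.5,-4.35,1.5],0],
    [45,[-0.5,-4.35,2.5],0],
    [45,[-0.5,-4.35,2.5],0],
    [45,[-0.5,-4.35,2.5],0]
  ]
}}

```text
time: 9.15
tcp_pos: [0.5142, -0.2547, 0.0835]
eef_rot: [-0.002, -0.04, 0.999, 0.001]
contact_force: [-0.3, -0.4, 0.3]
finger_gap: 0.53
finger_force: 0.0
```

```bash
python3 - <<'E'
from h import *
plan(.515,-.263,.021,94.4)
p,d=manip.snapshot("side"); np.savez("side3.npz",p=p,d=d); q,_=manip.snapshot("top")
o=np.zeros((450,800,3),np.uint8); o[:,:400]=cv2.resize(p[185:305,300:407,::-1],(400,450),interpolation=2); o[:,400:]=cv2.resize(q[170:282,370:470,::-1],(400,450),interpolation=2)
cv2.imwrite("pics/c3.png",o)
E
```

```text
d [-0.01 -0.34  2.5 ] turn 0.05 | now [ 0.5142 -0.2547  0.0835] yaw 94.6 F [-0.3 -0.4  0.3] gap 45.3 q6 -2.25 t 9.15
```

View pics/c3.png

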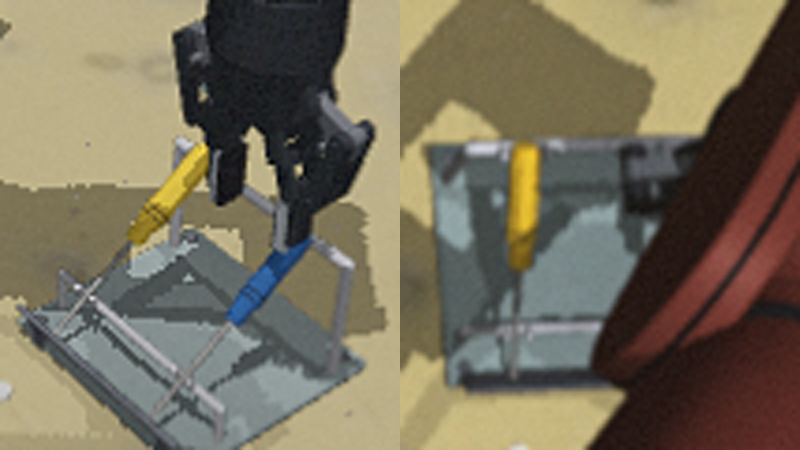

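The side crop shows the open fingers above the blue handle, with tips at crop (228,200) and (292,245). I'll get their 3D positions from depth before going down.

```bash
python3 - <<'E'
from h import *
f=np.load("side3.npz");C=cloud("side",f["d"])
for v in (230,234,237,239): print(v,[(u,*[int(1000*x) for x in C[v,u]]) for u in range(357,367,2)])
for v in (238,242,246,249,251): print(v,[(u,*[int(1000*x) for x in C[v,u]]) for u in range(373,385,2)])
M=rot(manip.get_state()["eef_rot"]);t=manip.get_state()["tcp_pos"]
for off in(0,.037,.045): print(off,proj("side",[t+M@[0,y,-off] for y in(-.0225,.0225)]).round(1))
E
```

```text
230 [(357, 500, -231, 149), (359, 504, -232, 148), (361, 511, -232, 145), (363, 514, -235, 146), (365, 522, -232, 141)]
234 [(357, 499, -233, 140), (359, -11, -828, 768), (361, 509, -235, 137), (363, 515, -234, 134), (365, 551, -201, 96)]
237 [(357, 501, -232, 130), (359, 505, -233, 130), (361, 511, -234, 127), (363, 516, -234, 125), (365, -11, -828, 768)]
239 [(357, 601, -116, 0), (359, 503, -236, 127), (361, 609, -122, 0), (363, 615, -123, -1), (365, 618, -127, 0)]
238 [(373, 639, -135, 0), (375, 503, -285, 163), (377, 503, -291, 167), (379, 508, -292, 165), (381, 507, -299, 171), (383, 508, -303, 174)]
242 [(373, 503, -281, 150), (375, 503, -287, 153), (377, 508, -288, 152), (379, 510, -292, 154), (381, 515, -292, 152), (383, 521, -292, 149)]
246 [(373, 503, -282, 140), (375, 504, -287, 142), (377, 507, -290, 143), (379, 509, -293, 145), (381, 518, -290, 138), (383, 521, -293, 139)]
249 [(373, 504, -282, 131), (375, 507, -285, 131), (377, 509, -289, 134), (379, 510, -294, 137), (381, 542, -267, 102), (383, 548, -267, 99)]
251 [(373, 606, -175, -1), (375, 507, -286, 126), (377, 513, -286, 124), (379, 537, -267, 99), (381, 541, -269, 98), (383, 629, -187, -2)]
0 [[375.1 261.3]
 [361.  250.6]]
0.037 [[376.6 248.4]
 [362.1 237.8]]
0.045 [[376.9 245.5]
 [362.4 235. ]]
```

Call:
{"api": "step_arm", "payload": {
  "deltas": [
    [45,[0,-0.2,0],0],
    [45,[0,-0.2,0],0],
    [45,[0,-0.2,0],0]
  ]
}}

```text
time: 9.5
tcp_pos: [0.5167, -0.2622, 0.0865]
eef_rot: [0.001, -0.04, 0.999, -0.001]
contact_force: [-0.2, 0.2, -0.2]
finger_gap: 0.528
finger_force: 0.0
```

Call:
{"api": "step_arm", "payload": {
  "deltas": [
    [45,[0,0,0.8],0],
    [45,[0,0,1.6],0],
    [45,[0,0,2.2],0],
    [45,[0,0,2.55],0],
    [45,[0,0,2.55],0],
    [5,[0,0,2.55],0],
    [5,[0,0,2.55],0],
    [5,[0,0,2.55],0],
    [5,[0,0,2.55],0],
    [5,[0,0,2.55],0],
    [5,[0,0,2.55],0],
    [5,[0,0,2.55],0]
  ],
  "squeeze": 40
}}

```text
time: 10.5
tcp_pos: [0.5167, -0.262, 0.0222]
eef_rot: [0.001, -0.04, 0.999, -0.001]
contact_force: [1.1, -0.2, 5.0]
finger_gap: 0.169
finger_force: 39.1
```

Call:
{"api": "step_arm", "payload": {
  "deltas": [
    [5,[0,0,-0.3],0],
    [5,[0,0,-0.8],0],
    [5,[0,0,-1.6],0],
    [5,[0,0,-2.6],0],
    [5,[0,0,-3.6],0],
    [5,[0,0,-4.4],0],
    [5,[0,0,-4.4],0],
    [5,[0,0,-4.4],0]
  ]
}}

```text
time: 11.17
tcp_pos: [0.5164, -0.2618, 0.1329]
eef_rot: [0.001, -0.04, 0.999, -0.001]
contact_force: [-0.4, 1.5, -1.5]
finger_gap: 0.175
finger_force: 39.0
```

```bash
python3 - <<'E'
from h import *
p,d=manip.snapshot("side"); np.savez("side4.npz",p=p,d=d)
s,a=state(); print(s["tcp_pos"],a,s["finger_gap"],s["finger_force"])
cv2.imwrite("pics/c4.png",cv2.resize(p[150:300,290:440,::-1],(600,600),interpolation=2))
g=s["tcp_pos"]+[0,0,.056]; print("grasp",g,proj("side",[g]))
m=mask("side",p,"blue",(300,420,150,300)); e=ends(m); print([np.round(x,1) for x in e],(m>0).sum())
plan(.585,.167,.132,85.1)
E
```

```text
[ 0.51544064 -0.26116149  0.13116324] 94.61237882880161 0.17194235483044842 38.97580862045288
grasp [ 0.51544064 -0.26116149  0.18716324] [[372.67181246 220.90241029]]
[array([371.7, 220.5]), array([418. , 150.4]), array([364.5, 231.3])] 73
d [-4.15 16.85 -0.03] turn 1.9 | now [ 0.5154 -0.2612  0.1312] yaw 94.6 F [-0.9  0.6  0.1] gap 14.7 q6 -2.26 t 11.2167
```

View pics/c4.png

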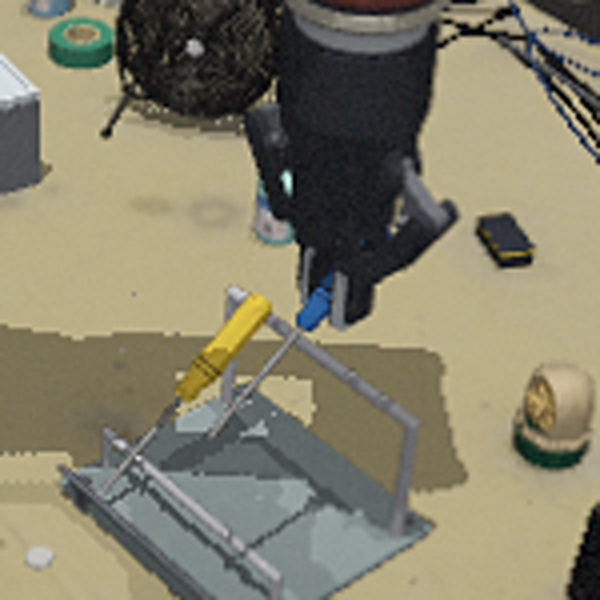

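The crop shows the blue driver held, its blade running from crop (298,328) to the tip at (212,435), which is pixel (343,258.8).

```bash
python3 - <<'E'
from h import *
s,a=state(); g=s["tcp_pos"]+[0,0,.056]; t=np.radians(a); n=np.array([np.cos(t),np.sin(t),0])
for uv in((343,258.8),(364.5,232)):
    r=rays("side",[uv])[0];o=CAL["side"]["xyz"]; X=o+r*(n@(g-o))/(n@r); print(X.round(4),(X-g).round(4),np.linalg.norm(X-g))
E
```

```text
[ 0.4379 -0.2674  0.1253] [-0.0775 -0.0063 -0.0618] 0.0993691088663179
[ 0.4942 -0.2629  0.1683] [-0.0213 -0.0017 -0.0189] 0.028499946671411102
```

```bash
python3 -c "
from h import *
plan(.5742,.1683,.131,85.1)"
```

```text
d [-3.720e+00  1.693e+01  1.000e-02] turn 1.9 | now [ 0.5154 -0.2612  0.1312] yaw 94.6 F [-0.9  0.6  0.1] gap 14.7 q6 -2.26 t 11.2167
```

Call:
{"api": "step_arm", "payload": {
  "deltas": [
    [5,[-0.3,0.8,-0.3],0],
    [5,[-0.7,2.0,-0.5],0.2],
    [5,[-1.0,3.4,-0.5],0.4],
    [5,[-1.4,4.8,-0.5],0.6],
    [5,[-1.7,6.2,-0.5],0.8],
    [5,[-2.0,7.6,-0.5],1.0],
    [5,[-2.3,9.0,-0.5],1.2],
    [5,[-2.6,10.4,-0.5],1.4],
    [5,[-2.9,11.8,-0.5],1.6],
    [5,[-3.2,13.2,-0.5],1.7],
    [5,[-3.5,14.6,-0.5],1.8],
    [5,[-3.7,15.6,-0.5],1.9]
  ]
}}

```text
time: 12.22
tcp_pos: [0.5748, 0.1377, 0.1413]
eef_rot: [-0.002, 0.042, 0.999, 0.0]
contact_force: [0.7, -0.7, -1.2]
finger_gap: 0.176
finger_force: 39.0
```

Call:
{"api": "step_arm", "payload": {
  "deltas": [
    [5,[0.1,0.7,0.3],0],
    [5,[0,1.3,0.5],0],
    [5,[0,1.3,0.5],0],
    [5,[0,1.3,0.5],0]
  ]
}}

```text
time: 12.55
tcp_pos: [0.5781, 0.1672, 0.1291]
eef_rot: [-0.002, 0.042, 0.999, -0.001]
contact_force: [-0.2, -0.5, -1.3]
finger_gap: 0.173
finger_force: 39.1
```

```bash
python3 -c "
from h import *
plan(.5742,.1683,.131,85.1)"
```

```text
d [ 0.16  0.03 -0.08] turn 0.02 | now [0.5781 0.1672 0.1291] yaw 85.2 F [-0.2 -0.5 -1.3] gap 14.8 q6 -1.34 t 12.55
```

Call:
{"api": "step_arm", "payload": {
  "deltas": [
    [5,[0.15,0,0.4],0],
    [5,[0.15,0,0.9],0],
    [5,[0.15,0,1.2],0],
    [5,[0.15,0,1.2],0],
    [5,[0.15,0,1.2],0]
  ]
}}

```text
time: 12.97
tcp_pos: [0.5748, 0.1667, 0.0998]
eef_rot: [-0.001, 0.043, 0.999, -0.0]
contact_force: [0.8, -0.3, -0.2]
finger_gap: 0.175
finger_force: 39.1
```

```bash
python3 - <<'E'
from h import *
p,d=manip.snapshot("side"); q,e=manip.snapshot("top"); plan(.5742,.1683,.131,85.1)
o=np.zeros((500,800,3),np.uint8); o[:480,:400]=cv2.resize(p[120:216,230:310,::-1],(400,480),interpolation=2); o[:480,400:]=cv2.resize(q[160:256,190:270,::-1],(400,480),interpolation=2)
cv2.imwrite("pics/c5.png",o)
E
```

```text
d [ 0.07  0.04 -1.19] turn -0.0 | now [0.5759 0.1672 0.1013] yaw 85.1 F [ 0.6 -1.2 -0.5] gap 14.5 q6 -1.33 t 13.0667
```

View pics/c5.png

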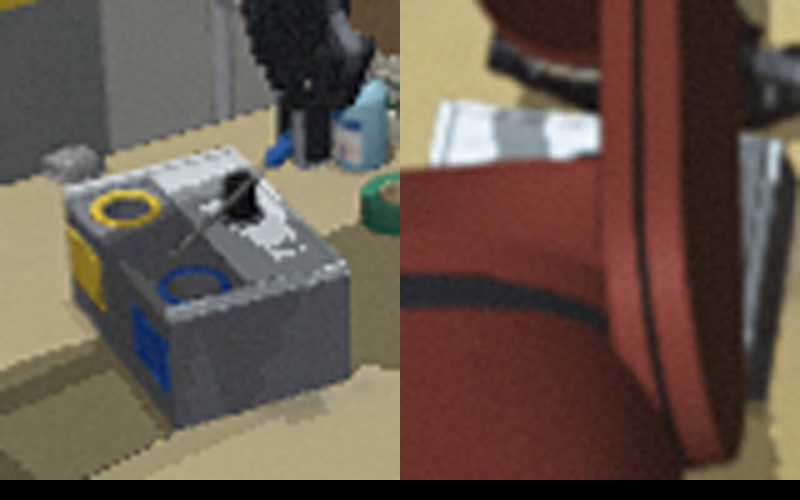

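The side crop shows the blade tip at crop (177,253), pixel (265.4,170.6), above the blue ring centred at (193,287). I'll compute the exact offset.

```bash
cat >> h.py <<'E'
XH=np.array([.9963,-.0854,0]);YH=np.array([.0854,.9963,0])
WELL={"blue":np.array([.5047,.1742,.074]),"yellow":np.array([.5137,.2742,.074])}
E
python3 - <<'E'
from h import *
w=WELL["blue"]; b=proj("side",[w])[0]; print("well centre px",b)
for k in(-.015,-.008,.008,.015): print(k,(proj("side",[w+k*XH])[0]-b).round(1),(proj("side",[w+k*YH])[0]-b).round(1))
s,a=state(); g=s["tcp_pos"]+[0,0,.056]; n=rot(s["eef_rot"])[:,1]
r=rays("side",[(265.4,170.6)])[0];o=CAL["side"]["xyz"]; X=o+r*(n@(g-o))/(n@r); print("tip",X,"rel",(X-g),np.linalg.norm(X-g),"local",(X-w)@XH,(X-w)@YH)
E
```

```text
well centre px [268.55763964 175.75045774]
-0.015 [-4.9  1.3] [2.2 2.5]
-0.008 [-2.6  0.7] [1.2 1.3]
0.008 [ 2.6 -0.7] [-1.1 -1.3]
0.015 [ 4.8 -1.3] [-2.1 -2.4]
tip [0.49561699 0.17408788 0.09411062] rel [-0.08028828  0.00691598 -0.06319643] 0.10241009416660486 local -0.009039825178113029 -0.0008873970399129037
```

Call:
{"api": "step_arm", "payload": {
  "deltas": [
    [5,[0,0,0.4],0],
    [5,[0,0,0.8],0],
    [5,[0,0,1.1],0],
    [5,[0,0,1.3],0],
    [5,[0,0,1.3],0]
  ]
}}

```text
time: 13.48
tcp_pos: [0.574, 0.1673, 0.0663]
eef_rot: [-0.002, 0.043, 0.999, -0.0]
contact_force: [-0.9, -0.3, -1.1]
finger_gap: 0.171
finger_force: 39.1
```

Call:
{"api": "step_arm", "payload": {
  "deltas": [
    [5,[0.1,0,0],0],
    [5,[0.25,0,-0.15],0],
    [5,[0.43,0,-0.33],0],
    [5,[0.7,0,-0.5],0],
    [5,[0.96,0,-0.68],0],
    [5,[1.25,0,-0.82],0],
    [5,[1.57,0,-0.95],0],
    [5,[1.57,0,-0.95],0]
  ],
  "squeeze": 25
}}

```text
time: 14.15
tcp_pos: [0.5385, 0.1714, 0.0958]
eef_rot: [0.004, 0.042, 0.999, 0.001]
contact_force: [5.3, -1.1, 1.8]
finger_gap: 0.171
finger_force: 39.7
```

```bash
cat >> h.py <<'E'
def held(nm,box,src=None):  # slope of the held driver from the visible handle colour, side view, in the tool's x-z plane
    p=manip.snapshot("side")[0]; s,a=state(); g=s["tcp_pos"]+[0,0,.056]; n=rot(s["eef_rot"])[:,1]; o=CAL["side"]["xyz"]
    m=mask("side",p,nm,box); k,l,st,c=cv2.connectedComponentsWithStats(m)
    for i in range(1,k):
        if st[i,4]<8: continue
        e=ends(l==i); 
        q=[]
        for uv in e[1:]:
            r=rays("side",[uv])[0]; X=o+r*(n@(g-o))/(n@r)-g; q.append((round(-1000*X@rot(s["eef_rot"])[:,0]),round(1000*X[2])))
        print(nm,st[i],"ends (fwd,up) mm from grasp",q,"slope",round(np.degrees(np.arctan2(q[0][1]-q[1][1],q[0][0]-q[1][0]))))
    return p
E
python3 - <<'E'
from h import *
p=held("blue",(230,320,100,170)); cv2.imwrite("pics/n1.png",p[:,:,::-1]); np.save("n1.npy",p)
g=state()[0]["tcp_pos"]; print(proj("side",[g+[0,0,.056]]),state()[0]["contact_force"])
E
```

```text
[[278.46633897 149.03553267]] [ 5.05194998 -0.16746435  1.7594146 ]
```

Call:
{"api": "step_arm", "payload": {
  "deltas": [
    [5,[0.2,0,-0.05],0],
    [5,[0.4,0,-0.1],0],
    [5,[0.6,0,-0.13],0],
    [5,[0.6,0,-0.13],0]
  ]
}}

```text
time: 14.53
tcp_pos: [0.5214, 0.1724, 0.0962]
eef_rot: [0.0, 0.043, 0.999, 0.0]
contact_force: [4.2, 0.2, 1.0]
finger_gap: 0.171
finger_force: 39.0
```

```bash
python3 - <<'E'
from h import *
f=manip.snapshot("side"); p,d=f; C=cloud("side",d)
s,a=state(); g=s["tcp_pos"]+[0,0,.056]; print(proj("side",[g,g-[0,0,.028]]).round(1),s["tcp_pos"],s["contact_force"],s["finger_force"])
hsv=cv2.cvtColor(p,cv2.COLOR_RGB2HSV).astype(int)
m=(hsv[...,0]>95)&(hsv[...,0]<125)&(hsv[...,1]>90)&(hsv[...,2]>40); m[:100]=0;m[186:]=0;m[:,:225]=0;m[:,325:]=0
for v in range(100,186):
    u=np.nonzero(m[v])[0]
    if len(u): print(v,u.min(),u.max(),len(u),end=" | ")
x0,y0=int(proj("side",[g])[0][0]),int(proj("side",[g])[0][1])
print(); 
for v in range(y0-6,y0+36,2): print(v," ".join("%3d"%p[v,u].mean() for u in range(x0-14,x0+12,1)))
E
```

```text
[[272.9 150.3]
 [273.3 159.1]] [0.5215315  0.17238154 0.0959149 ] [3.75928501 0.46869931 1.33927408] 38.934343457221985
142 306 306 1 | 143 297 306 3 | 144 298 306 6 | 145 299 302 4 | 146 306 306 1 | 148 306 306 1 | 151 306 306 1 | 153 303 304 2 | 173 265 271 5 | 174 263 273 9 | 175 262 275 6 | 176 262 275 4 | 177 261 275 4 | 178 261 274 4 | 179 262 264 3 | 180 264 267 4 | 181 256 257 2 | 182 256 258 3 | 183 256 258 3 | 184 256 259 4 | 185 256 260 5 | 
144 108 107 109 109 107 110 106 110 115  83  52  23  23  31  32  21  28  29  28  33  31  30  31  22  15 119
146 108 110 110 109 109 108 109 105  95  76  35  28  21  22  24  31  26  31  24  22  24  20  19  10  77 157
148 108  93 138 150 147 148 158 159 161 122  53  23  60  95  69  36  27  18  24  16  89 151 163 161 162 159
150 156 158 155 156 155 156 157 154 157 119  45  16  67 104  89  43  25  29  21  23  78 156 157 154 153 156
152 155 155 153 161 176 179 202 213 197 139  61  18  48  96  92  48  30  31  32  22  78 152 158 157 155 155
154 201 164 178 187 202 201 201 204 214 172  81  22  37  96  90  42  23  33  28  24  65  75 126 154 158
[... 924 characters left out ...]
 114  65  58  55  80 115 115 108 144 142 142 143 143
174  62  63  65  61  63  56  72  68  80  58  77  98  94 103 102  69  65  59  61  85 116 144 145 140 144 145
176  56  63  64  63  60  49  59  71  66  73  81  83  78  81  63  90  76  55  63  58  61  82  83 112 156 144
178  62  60  67  57  59  48  58  80  56  69  78  81  82  80  64  61  78  93 107 118 144 148 141 150 136 124
180  60  56  59  66  63  60  58  55  75  78 108 104 123 127 119 121 122 122 120 133 126 108  82  92  77  68
182  54  59  58  61  58 118 129 121 120 122 124 124 137 105  90  75  81  69  72  71  65  70  73  77  77  74
184  49  62  59  58  57  78  91  86  78  71  71  66  64  66  67  68  65  64  74  78  74  75  75  75  71  76
```

```bash
cat >> h.py <<'E'
def inplane(uv):  # pixels of the side view -> (forward, up) mm from the grasp point in the held driver's vertical plane
    s,_=state(); M=rot(s["eef_rot"]); g=s["tcp_pos"]+[0,0,.056]; n=M[:,1]; o=CAL["side"]["xyz"]; out=[]
    for r in rays("side",uv):
        X=o+r*(n@(g-o))/(n@r)-g; out.append((-1000*X@M[:,0],1000*X[2]))
    return np.round(out,1)
E
python3 - <<'E'
from h import *
print(inplane([(272,160),(270.5,165),(267.5,172)]).tolist())
E
```

```text
[[-4.1, -29.8], [-9.4, -44.5], [-19.7, -64.5]]
```

The driver is turning in the grip as planned, now at about 70°. I'll finish the arc.

Call:
{"api": "step_arm", "payload": {
  "deltas": [
    [5,[0.2,0,-0.05],0],
    [5,[0.4,0,-0.08],0],
    [5,[0.6,0,-0.1],0],
    [5,[0.8,0,-0.1],0],
    [5,[1.0,0,-0.1],0],
    [5,[1.2,0,-0.1],0],
    [5,[1.2,0,-0.1],0],
    [5,[1.2,0,-0.1],0]
  ]
}}

```text
time: 15.25
tcp_pos: [0.4906, 0.1748, 0.0976]
eef_rot: [-0.001, 0.042, 0.999, -0.0]
contact_force: [2.2, 0.3, -1.0]
finger_gap: 0.176
finger_force: 35.7
```

```bash
python3 - <<'E'
from h import *
p,d=manip.snapshot("side")
s,a=state(); g=s["tcp_pos"]+[0,0,.056]; print(proj("side",[g,g-[0,0,.028]]).round(1),s["tcp_pos"],s["contact_force"],"local",(g-WELL["blue"])@XH,(g-WELL["blue"])@YH)
x0,y0=proj("side",[g])[0].astype(int); print(x0-14)
for v in range(y0+4,y0+36,2): print(v," ".join("%3d"%p[v,u].mean() for u in range(x0-14,x0+12,1)))
E
```

```text
[[262.6 152.3]
 [263.2 161.2]] [0.49077538 0.17475383 0.09761009] [ 2.08423605 -1.42955511  0.04177095] local -0.013920400450235688 -0.000637386332682328
248
156 203 212 202 180 161 164 156 140 132 124  58  18  65 108  81  36  27  23  29  20  93 140 142 139 142 142
158 129 131 106 124 153 172 160 160 166 171 160 123  92 101  75  31  27  26  25  19  89 140 144 140 138 143
160 139 162 137 123  95  69  75  72  79  68  71  70  88  98 101  84  80  96  93 112 135 141 143 141 142 146
162 153 162 109  54  60  68  79  81  81  79  68  79 105 100  86  83  69  75  89 146 143 141 139 141 144  97
164  86  84  89  99 105 105 108 107 104 105  87  84  80  80  82  81  72  76  67  65  91 142 143 139 142 140
166  69  80  80  80  73  74 119 126 125 129 132 137  93  81  79  83  78  78  78  84  78  72 106 143 144 139
168  55  55 105 112 119 119 131 131 131 132 131 134  93  77  82  84  75  80  81  82  81  85  77  59 121 144
170  66  56  66  93 115 115 111 117 132 131 131 134 135  91  82  82  74  73  80  80  83  83  84  77  75  78
172  78  80  74  63  71  90 112 117 113 115 117 131 129  89  78  86  71  65  82  80  83  80  83  83  81  81
174  76  86  78  69  71  67  74 113 115 113 115 114 115 118  73  55  68  53  65  72  70  77  76  73  69  72
176  75  79  67  68  71  66  65  68  90 115 114 116 111 116 105  87  86  58  62  67  69  73  69  69  69  68
178  81  75  73  69  65  68  69  70  68  71  91 112 117 107 104  78  84  61  66  69  68  68  64  63  59  59
180  60  76  82  73  70  72  67  72  64  68  60  61  68 118  81  69  57  52  78  80 108 104 121 170 133 124
182  56  56  69  69  68  70  69  61  56  54  47  57  57  61  59 114 131 121 121 121 123 132 151 111  93  82
184  66  55  56  69  72  65  62  59  58  54  51  66  59  56  59  76  96  86  76  74  75  63  63  71  75  74
186  77  70  58  70  70  61  58  59  58  56  47  51  52  61  62  55  67  64  67  66  66  72  74  74  77  75
```

Call:
{"api": "step_arm", "payload": {
  "deltas": [
    [5,[-0.25,0,0],0],
    [5,[-0.5,0,0],0],
    [5,[-0.5,0,0.3],0],
    [5,[-0.5,0,0.6],0],
    [5,[-0.5,0,0.9],0],
    [5,[-0.5,0,1.2],0],
    [5,[-0.5,0,1.4],0],
    [5,[-0.5,0,1.6],0],
    [5,[-0.5,0,1.6],0]
  ]
}}

```text
time: 16.05
tcp_pos: [0.5029, 0.1735, 0.0565]
eef_rot: [-0.001, 0.043, 0.999, -0.0]
contact_force: [-0.8, 0.5, 0.5]
finger_gap: 0.174
finger_force: 35.3
```

Still free of contact. I'll lower gently until it touches the floor.

Call:
{"api": "step_arm", "payload": {
  "deltas": [
    [5,[0,0,0.08],0],
    [5,[0,0,0.16],0],
    [5,[0,0,0.16],0]
  ]
}}

```text
time: 16.3
tcp_pos: [0.5041, 0.1737, 0.054]
eef_rot: [0.0, 0.043, 0.999, 0.0]
contact_force: [0.6, 0.6, 0.4]
finger_gap: 0.174
finger_force: 35.3
```

Call:
{"api": "step_arm", "payload": {
  "deltas": [
    [5,[0,0,0.1],0],
    [5,[0,0,0.2],0],
    [5,[0,0,0.2],0]
  ]
}}

```text
time: 16.55
tcp_pos: [0.5038, 0.1736, 0.0486]
eef_rot: [-0.0, 0.043, 0.999, -0.0]
contact_force: [-0.4, -0.5, -0.7]
finger_gap: 0.172
finger_force: 35.3
```

Call:
{"api": "step_arm", "payload": {
  "deltas": [
    [5,[0,0,0.1],0],
    [5,[0,0,0.1],0],
    [18,[0,0,0.1],0],
    [25,[0,0,0.1],0],
    [35,[0,0,0.1],0],
    [50,[0,0,0.1],0],
    [60,[0,0,-0.3],0],
    [60,[0,0,-1.2],0],
    [60,[0,0,-2.5],0],
    [60,[0,0,-4.0],0],
    [60,[0,0,-5.0],0],
    [60,[0,0,-5.0],0]
  ]
}}

```text
time: 17.55
tcp_pos: [0.5084, 0.1745, 0.1822]
eef_rot: [0.006, 0.043, 0.999, 0.001]
contact_force: [0.8, -0.1, 0.4]
finger_gap: 0.705
finger_force: 0.0
```

```bash
python3 - <<'E'
from h import *
p,d=manip.snapshot("side"); plan(.5126,-.1723,.14,94.6)
m=mask("side",p,"blue",(250,290,110,176)); e=ends(m); print((m>0).sum(),[np.round(x,1) for x in e])
w=WELL["blue"]
for uv in e[1:]:
    for n in(XH,YH):
        r=rays("side",[uv])[0];o=CAL["side"]["xyz"];X=o+r*(n@(w-o))/(n@r)-w;print(np.round(1000*np.array([X@XH,X@YH,X[2]+.074])),end=" ")
print("vertical would be",proj("side",[w+[0,0,.006],w+[0,0,.074]]).round(1))
E
```

```text
d [ -1.39 -13.8    1.54] turn -1.9 | now [0.5069 0.1742 0.1791] yaw 85.1 F [-0.  -0.  -0.5] gap 60.1 q6 -1.3 t 17.6
123 [array([276.3, 164.8]), array([282.6, 153.8]), array([268.4, 178.7])]
[   0. -101.  195.] [ 46.   0. 133.] [ 0.  2. 63.] [-1.  0. 65.] vertical would be [[268.5 173.9]
 [267.3 152.9]]
```

Call:
{"api": "step_arm", "payload": {
  "deltas": [
    [60,[0,-1,0],-0.2],
    [60,[-0.2,-2.2,0],-0.4],
    [60,[-0.3,-3.5,0],-0.6],
    [60,[-0.5,-4.8,0],-0.8],
    [60,[-0.6,-6.1,0],-1.0],
    [60,[-0.8,-7.4,0.3],-1.2],
    [60,[-0.9,-8.7,0.6],-1.4],
    [60,[-1.0,-10,0.9],-1.6],
    [60,[-1.2,-11.3,1.2],-1.8],
    [60,[-1.3,-12.6,1.5],-1.9],
    [50,[-1.4,-13.8,1.5],-1.9],
    [50,[-1.4,-13.8,1.5],-1.9]
  ]
}}

```text
time: 18.6
tcp_pos: [0.5082, -0.1775, 0.1352]
eef_rot: [-0.001, -0.038, 0.999, -0.001]
contact_force: [-0.7, -0.0, 0.1]
finger_gap: 0.583
finger_force: 0.0
```

```bash
cat >> h.py <<'E'
def stand(nm,bt,bs,tag):
    T,_=manip.snapshot("top"); S,_=manip.snapshot("side"); cv2.imwrite(f"pics/{tag}t.png",T[:,:,::-1]); cv2.imwrite(f"pics/{tag}s.png",S[:,:,::-1])
    out=[]
    for n,p,b in(("top",T,bt),("side",S,bs)):
        m=mask(n,p,nm,b); e=ends(m); print(n,(m>0).sum(),[x.round(1).tolist() for x in e]); out.append(e)
    w=WELL[nm]; X,r=tri(out[0][1],out[1][1]); X=X-w; print("handle end local",np.round(1000*np.array([X@XH,X@YH,X[2]+.074])),np.round(r,4))
E
python3 - <<'E'
from h import *
stand("blue",(236,275,180,212),(262,300,130,170),"b1"); plan(.513,-.172,.0235,94.6)
E
```

```text
top 75 [[247.4, 204.0], [246.3, 196.3], [248.5, 211.7]]
side 84 [[278.7, 160.9], [293.6, 139.6], [273.1, 169.0]]
handle end local [ 53. -17. 180.] [0.0183 0.0183]
d [-0.18  0.05  4.48] turn -0.03 | now [ 0.5087 -0.1736  0.1356] yaw 94.5 F [0.7 0.5 0.4] gap 50.0 q6 -2.12 t 18.7
```

```bash
sed -i 's/        m=mask(n,p,nm,b); e=ends(m); print/        m=mask(n,p,nm,b); k,l,st,_=cv2.connectedComponentsWithStats(m); m=(l==1+st[1:,4].argmax()); e=ends(m); print/; s/(m>0).sum(),\[x/m.sum(),[x/' h.py
python3 - <<'E'
from h import *
stand("blue",(236,275,180,212),(262,300,130,170),"b2")
p=cv2.imread("pics/b2s.png")[:,:,::-1];m=mask("side",p,"blue",(258,300,130,182))
for v in range(140,182): 
    u=np.nonzero(m[v])[0]
    if len(u): print(v,u.min(),u.max(),len(u),end="|")
p=cv2.imread("pics/b2t.png")[:,:,::-1];m=mask("top",p,"blue",(230,275,180,236)); print()
for v in range(180,236): 
    u=np.nonzero(m[v])[0]
    if len(u): print(v,u.min(),u.max(),len(u),end="|")
E
```

```text
top 75 [[247.4, 204.0], [246.3, 196.3], [248.5, 211.7]]
side 83 [[278.3, 161.2], [281.3, 153.2], [275.0, 169.9]]
handle end local [ 44.  -1. 136.] [0.0018 0.0018]
144 299 299 1|145 299 299 1|154 279 282 4|155 278 283 6|156 278 282 5|157 277 282 6|158 277 282 6|159 277 281 5|160 276 281 6|161 276 281 6|162 276 280 5|163 275 280 6|164 275 280 6|165 275 279 5|166 275 278 4|167 275 278 4|168 274 278 5|169 274 277 4|170 273 277 5|171 273 276 4|172 273 276 4|173 267 276 10|174 264 275 11|175 263 275 4|176 262 275 4|177 262 275 4|178 262 263 2|179 263 265 3|180 264 265 2|
197 245 248 4|198 245 249 5|199 244 249 6|200 245 249 5|201 245 249 5|202 245 249 5|203 245 249 5|204 245 249 5|205 246 250 5|206 246 250 5|207 246 250 5|208 246 250 5|209 246 250 5|210 246 250 5|211 246 250 5|212 247 249 3|213 246 250 5|214 244 251 8|215 243 253 11|216 242 254 11|217 241 255 8|218 240 255 7|219 240 256 6|220 239 256 6|221 239 256 5|222 239 256 5|223 239 256 5|224 239 256 6|225 239 256 7|226 240 255 6|227 240 255 8|228 241 254 9|229 242 253 12|230 244 251 8|231 246 247 2|234 238 238 1|235 237 246 9|
```

Blue stands in its well, leaning back about 22° against the rim. I'll release yellow nearer the rear of its well to lean less, and straighten blue afterwards.

Call:
{"api": "step_arm", "payload": {
  "deltas": [
    [50,[-0.15,0,1.0],0],
    [50,[-0.15,0,2.2],0],
    [50,[-0.15,0,3.2],0],
    [50,[-0.15,0,4.0],0],
    [50,[-0.15,0,4.45],0],
    [50,[-0.15,0,4.45],0],
    [5,[-0.15,0,4.45],0],
    [5,[-0.15,0,4.45],0],
    [5,[-0.15,0,4.45],0],
    [5,[-0.15,0,4.45],0],
    [5,[-0.15,0,4.45],0],
    [5,[-0.15,0,4.45],0]
  ],
  "squeeze": 40
}}

```text
time: 19.8
tcp_pos: [0.5148, -0.1733, 0.0271]
eef_rot: [0.002, -0.04, 0.999, -0.001]
contact_force: [-0.4, 0.8, 5.9]
finger_gap: 0.184
finger_force: 40.6
```

Call:
{"api": "step_arm", "payload": {
  "deltas": [
    [5,[0,0,0],0],
    [5,[0,0,-0.3],0],
    [5,[0,0,-0.8],0],
    [5,[0,0,-1.6],0],
    [5,[0,0,-2.6],0],
    [5,[0,0,-3.6],0],
    [5,[0,0,-4.3],0],
    [5,[0,0,-4.3],0],
    [5,[0,0,-4.3],0]
  ]
}}

```text
time: 20.55
tcp_pos: [0.5141, -0.1733, 0.1346]
eef_rot: [0.001, -0.04, 0.999, -0.001]
contact_force: [0.3, 0.5, 0.1]
finger_gap: 0.182
finger_force: 39.8
```

```bash
python3 - <<'E'
from h import *
p,d=manip.snapshot("side"); cv2.imwrite("pics/y1.png",p[:,:,::-1]); plan(.583,.267,.135,85.1)
s,_=state(); g=s["tcp_pos"]+[0,0,.056]; c=proj("side",[g])[0]; print("grasp px",c)
m=mask("side",p,"yellow",(320,380,190,240)); e=ends(m); print((m>0).sum(),[x.round(1).tolist() for x in e]); print(inplane(e[1:]).tolist())
# blade: thin bright/dark residual along the predicted line
M=rot(s["eef_rot"])
for L in(50,60,70,80,90,95,100,105):
    q=proj("side",[g+M@[L/1000*np.cos(np.radians(38)),0,L/1000*np.sin(np.radians(38))]])[0]; u,v=np.round(q).astype(int); print(L,q.round(1),p[v,u-6:u+7].mean(1).astype(int))
E
```

```text
d [-4.2  17.31 -0.08] turn 1.9 | now [ 0.5131 -0.1728  0.133 ] yaw 94.6 F [-0.1  0.6 -1.5] gap 15.7 q6 -2.12 t 20.6
grasp px [346.22179209 200.07379426]
71 [[341.4, 206.3], [346.3, 198.2], [337.5, 212.6]]
[[-0.1, 5.0], [-24.2, -23.3]]
50 [332.  217.9] [160 160 160 160 162 137 140 114 156 162 162 157 161]
60 [329.2 221.5] [ 99 103  99 100  93 152 121  90 100 104  97 103 101]
70 [326.3 225.1] [102 103 102 102  99 122 130  91 101 105 102 102 103]
80 [323.5 228.7] [163 161 160 163 145 142  99 132 160 163 160 159 161]
90 [320.6 232.3] [161 161 160 164 137 122 115 159 164 162 162 160 160]
95 [319.2 234.1] [ 99  94 158 164 137 145 116 157 162 162 159 161 160]
100 [317.8 235.9] [104 102 101 106 141 113 135 159 162 160 158 161 161]
105 [316.3 237.6] [103 105 104 102 101 103 119 159 160 163 159 161 160]
```

Call:
{"api": "step_arm", "payload": {
  "deltas": [
    [5,[-0.2,0.5,-1.0],0],
    [5,[-0.6,1.6,-2.0],0.2],
    [5,[-1.0,3.0,-2.6],0.4],
    [5,[-1.4,4.4,-2.6],0.6],
    [5,[-1.8,5.8,-2.6],0.8],
    [5,[-2.1,7.2,-2.6],1.0],
    [5,[-2.5,8.6,-2.6],1.2],
    [5,[-2.9,10,-2.6],1.4],
    [5,[-3.2,11.4,-2.6],1.6],
    [5,[-3.5,12.8,-2.6],1.7],
    [5,[-3.8,14.2,-2.6],1.8],
    [5,[-4.1,15.5,-2.6],1.9]
  ]
}}

```text
time: 21.6
tcp_pos: [0.5829, 0.2235, 0.1954]
eef_rot: [-0.002, 0.043, 0.999, -0.001]
contact_force: [0.9, -0.1, 0.2]
finger_gap: 0.189
finger_force: 39.8
```

```bash
python3 -c "
from h import *
plan(.5859,.268,.135,85.1)"
```

```text
d [0.02 1.79 2.41] turn 0.0 | now [0.5829 0.2235 0.1954] yaw 85.1 F [ 0.9 -0.1  0.2] gap 16.1 q6 -1.25 t 21.6
```

Call:
{"api": "step_arm", "payload": {
  "deltas": [
    [5,[0,1.0,0],0],
    [5,[0,1.75,0.3],0],
    [5,[0,1.75,1.2],0],
    [5,[0,1.75,2.2],0],
    [5,[0,1.75,3.2],0],
    [5,[0,1.75,3.6],0],
    [5,[0,1.75,3.6],0],
    [5,[0,1.75,3.6],0]
  ]
}}

```text
time: 22.27
tcp_pos: [0.5872, 0.2649, 0.1067]
eef_rot: [-0.001, 0.043, 0.999, -0.0]
contact_force: [0.4, 0.1, -0.2]
finger_gap: 0.178
finger_force: 39.8
```

```bash
python3 - <<'E'
from h import *
p,d=manip.snapshot("side"); cv2.imwrite("pics/y2.png",p[:,:,::-1]); plan(.5859,.268,.135,85.1)
s,_=state(); g=s["tcp_pos"]+[0,0,.056]; M=rot(s["eef_rot"]); w=WELL["yellow"]
t=g+M@[.0805,0,.063]; print("tip est",t,"local",(t-w)@XH,(t-w)@YH, "px",proj("side",[t]), "well px",proj("side",[w]))
for L in(70,80,90,95,100,105,110):
    q=proj("side",[g+M@[L/1000*np.cos(np.radians(38)),0,L/1000*np.sin(np.radians(38))]])[0]; u,v=np.round(q).astype(int); print(L,q.round(1),p[v,u-6:u+7].mean(1).astype(int))
E
```

```text
d [ 0.11  0.1  -1.06] turn 0.0 | now [0.5884 0.2653 0.1084] yaw 85.1 F [0.9 1.1 0.2] gap 15.4 q6 -1.18 t 22.3167
tip est [0.50825822 0.27213299 0.10140016] local -0.005245123619411968 -0.0025240916138696084 px [[253.17919136 152.90757529]] well px [[255.0688282  160.15885339]]
70 [260.7 145. ] [106 108 108 109  78  83 103  98 109 108 109 107 107]
80 [258.4 147.5] [103 108 111 110 110  83  61  97 105 106  92 110 143]
90 [256.  149.9] [ 64  73  86 142 120  72 110 141 155 157 158 156 157]
95 [254.8 151.1] [ 96  77 135 148 126  94 111 144 155 155 155 156 154]
100 [253.7 152.3] [105  92  81 150 138  95 108 145 158 157 155 157 158]
105 [252.5 153.6] [ 90  86  85 111 114 141 146 143 139 128 127 125 130]
110 [251.3 154.8] [ 88  82 121 102  83 125 148 133 127 127 129 117 118]
```

Call:
{"api": "step_arm", "payload": {
  "deltas": [
    [5,[0.12,0.1,0.3],0],
    [5,[0.12,0.1,0.7],0],
    [5,[0.12,0.1,1.1],0],
    [5,[0.12,0.1,1.4],0],
    [5,[0.12,0.1,1.6],0],
    [5,[0.12,0.1,1.6],0]
  ]
}}

```text
time: 22.82
tcp_pos: [0.5846, 0.2676, 0.066]
eef_rot: [-0.001, 0.043, 0.999, -0.0]
contact_force: [0.5, -0.6, -1.0]
finger_gap: 0.183
finger_force: 39.8
```

Call:
{"api": "step_arm", "payload": {
  "deltas": [
    [5,[0.1,0,0],0],
    [5,[0.25,0,-0.15],0],
    [5,[0.45,0,-0.35],0],
    [5,[0.7,0,-0.52],0],
    [5,[0.96,0,-0.7],0],
    [5,[1.25,0,-0.84],0],
    [5,[1.57,0,-0.97],0],
    [5,[1.8,0,-1.03],0],
    [5,[2.0,0,-1.08],0],
    [5,[2.2,0,-1.12],0],
    [5,[2.4,0,-1.16],0],
    [5,[2.4,0,-1.16],0]
  ]
}}

```text
time: 23.82
tcp_pos: [0.5247, 0.2734, 0.0972]
eef_rot: [-0.0, 0.042, 0.999, 0.0]
contact_force: [3.9, -0.4, 2.4]
finger_gap: 0.186
finger_force: 44.7
```

Call:
{"api": "step_arm", "payload": {
  "deltas": [
    [5,[0.2,0,-0.02],0],
    [5,[0.4,0,-0.04],0],
    [5,[0.6,0,-0.05],0],
    [5,[0.8,0,-0.05],0],
    [5,[1.0,0,-0.05],0],
    [5,[1.0,0,-0.05],0],
    [5,[1.0,0,-0.05],0]
  ]
}}

```text
time: 24.4
tcp_pos: [0.4996, 0.2754, 0.0977]
eef_rot: [-0.001, 0.042, 0.999, -0.0]
contact_force: [3.5, 0.1, 1.1]
finger_gap: 0.181
finger_force: 46.7
```

```bash
python3 - <<'E'
from h import *
p,d=manip.snapshot("side"); cv2.imwrite("pics/y3.png",p[:,:,::-1])
s,a=state(); g=s["tcp_pos"]+[0,0,.056]; M=rot(s["eef_rot"]); w=WELL["yellow"]; print(s["tcp_pos"],s["contact_force"],"local",(g-w)@XH,(g-w)@YH)
for L in range(20,84,5):
    q=proj("side",[g-[0,0,L/1000]])[0]; u,v=np.round(q).astype(int); print(L,q.round(1),p[v,u-7:u+8].mean(1).astype(int))
E
```

```text
[0.49973259 0.27535413 0.09760699] [1.19787285 0.55135509 0.64437392] local -0.014014290616612782 -4.296089438547311e-05
20 [249.4 143.6] [ 72  74  74  76  73 102 115  66  43  54  67  86  93 106 108]
25 [249.5 145.1] [ 74  75  74  75  72  83 111  97  93  90  91  80 103 111 109]
30 [249.6 146.6] [ 74  75  74  77  73  74  59  74  87  79  96 106 109 108 104]
35 [249.7 148.1] [ 69  72  70  71  75  75  71  75  81  96 111 107 110 107 104]
40 [249.8 149.6] [148 134 142 135 132 114  71  67  72  83 138 147 147 147 155]
45 [249.9 151.1] [144 132 139 129 115 117  97  76  69 133 155 155 153 153 153]
50 [250.1 152.6] [130 114 102 102  96  98  80  70  74 148 157 155 157 158 152]
55 [250.2 154.1] [109 104  98  84  85  83  89  98  86 146 155 150 153 145 149]
60 [250.3 155.5] [129 111 104 123 166 131 109 104  85 115 129 129 122 120 127]
65 [250.4 157. ] [168 183 198 184 164 133 117 106  81 109 129 107  95  89  93]
70 [250.5 158.5] [154 159 152 138 124 130 100  73  90 116 113 106 113 118 103]
75 [250.6 159.9] [102 115 114 110 120 138 110  79  68  68  66  67  68  67  72]
80 [250.7 161.4] [102 113 114 114 146 136 104  69  64  66  68  72  68  65  63]
```

Call:
{"api": "step_arm", "payload": {
  "deltas": [
    [5,[-0.3,0,0],0],
    [5,[-0.6,0,0.2],0],
    [5,[-0.9,0,0.4],0],
    [5,[-0.92,0,0.7],0],
    [5,[-0.92,0,1.0],0],
    [5,[-0.92,0,1.3],0],
    [5,[-0.92,0,1.6],0],
    [5,[-0.92,0,1.75],0],
    [5,[-0.92,0,1.85],0],
    [5,[-0.92,0,1.85],0]
  ]
}}

```text
time: 25.28
tcp_pos: [0.5234, 0.2736, 0.0534]
eef_rot: [-0.0, 0.042, 0.999, -0.0]
contact_force: [-5.4, -2.1, 12.2]
finger_gap: 0.184
finger_force: 47.7
```

Call:
{"api": "step_arm", "payload": {
  "deltas": [
    [5,[0.05,0,-0.08],0],
    [5,[0.05,0,-0.08],0],
    [20,[0.05,0,-0.08],0],
    [25,[0.05,0,-0.08],0],
    [35,[0.05,0,-0.08],0],
    [50,[0.05,0,-0.1],0],
    [60,[0.05,0,-0.5],0],
    [60,[0.05,0,-1.4],0],
    [60,[0.05,0,-2.7],0],
    [60,[0.05,0,-4.2],0],
    [60,[0.05,0,-5.0],0],
    [60,[0.05,0,-5.0],0]
  ]
}}

```text
time: 26.28
tcp_pos: [0.526, 0.2749, 0.1845]
eef_rot: [0.005, 0.043, 0.999, 0.002]
contact_force: [1.0, -0.5, 1.1]
finger_gap: 0.704
finger_force: 0.0
```

Call:
{"api": "step_arm", "payload": {
  "deltas": [
    [60,[0,1,0],0],
    [60,[0,2.5,0],0],
    [60,[0,4,0],0],
    [60,[0,5.5,0],0],
    [60,[0,7,0],0],
    [60,[0,8,0],0],
    [60,[0,8,0],0]
  ]
}}

```text
time: 26.87
tcp_pos: [0.5379, 0.4774, 0.1757]
eef_rot: [-0.001, 0.041, 0.999, 0.001]
contact_force: [0.3, 0.7, -0.5]
finger_gap: 0.703
finger_force: 0.0
```

```bash
python3 - <<'E'
from h import *
stand("yellow",(190,225,170,222),(240,285,115,152),"f1"); stand("blue",(236,275,180,212),(262,300,130,170),"f2")
t=cv2.imread("pics/f1t.png");s=cv2.imread("pics/f1s.png"); o=np.zeros((480,800,3),np.uint8); o[:480,:400]=cv2.resize(t[160:256,185:265],(400,480),interpolation=2);o[:480,400:]=cv2.resize(s[108:204,232:312],(400,480),interpolation=2); cv2.imwrite("pics/last.png",o)
E
```

```text
top 48 [[203.0, 213.3], [211.3, 210.0], [194.5, 216.7]]
side 21 [[250.2, 148.0], [248.5, 145.7], [252.0, 150.6]]
handle end local [-11. -30. 143.] [0.0163 0.0163]
top 75 [[247.4, 204.0], [246.3, 196.3], [248.5, 211.7]]
side 83 [[278.3, 161.2], [281.3, 153.2], [275.0, 169.9]]
handle end local [ 44.  -1. 136.] [0.0018 0.0018]
```

```bash
python3 - <<'E'
from h import *
for n,b in(("top",(185,228,170,232)),("side",(236,290,100,170))):
    p=cv2.imread(f"pics/f1{n[0]}.png")[:,:,::-1]; h=cv2.cvtColor(p,cv2.COLOR_RGB2HSV)
    m=cv2.inRange(h,(15,140,50),(34,255,255)); print(n)
    for v in range(b[2],b[3]):
        u=np.nonzero(m[v,b[0]:b[1]])[0]+b[0]
        if len(u): print(v,u.min(),u.max(),len(u),end="|")
    print()
w=WELL["yellow"]; print([ (proj("top",[w+[0,0,z]])[0].round(1).tolist(),proj("side",[w+[0,0,z]])[0].round(1).tolist()) for z in(0,.006,.081)])
E
```

```text
top
209 201 209 9|210 199 210 12|211 199 211 8|212 198 212 7|213 197 212 6|214 196 213 6|215 196 213 6|216 196 213 6|217 196 213 6|218 196 213 7|219 196 212 9|220 196 212 10|221 197 212 11|222 197 212 13|223 198 212 15|224 199 212 14|225 201 212 12|226 207 211 5|229 195 197 3|230 195 205 11|231 198 213 16|
side
100 236 238 3|101 236 239 4|102 236 239 4|103 236 239 4|104 236 239 4|105 236 239 4|106 236 239 4|107 236 239 4|108 236 239 4|109 236 239 4|110 236 239 4|111 236 239 4|112 236 239 4|113 236 239 4|114 236 239 4|115 236 239 4|116 236 239 4|117 236 239 4|118 236 240 5|119 236 239 4|145 249 251 3|146 248 252 5|147 248 252 5|148 248 252 5|149 248 253 6|150 248 253 6|151 249 254 6|152 249 254 6|153 249 254 6|154 249 254 6|155 250 254 5|156 251 254 4|157 251 255 5|158 251 257 7|159 250 260 9|160 249 261 8|161 249 261 7|162 248 261 9|163 249 260 8|164 250 258 9|165 243 243 1|166 243 244 2|167 244 245 2|168 244 246 3|169 244 247 4|
[([204.0, 216.6], [255.1, 160.2]), ([203.2, 216.1], [254.9, 158.4]), ([193.1, 209.1], [253.3, 135.9])]
```

```bash
python3 - <<'E'
from h import *
w=WELL["yellow"]
for t in((209,226.3),(207,225),(205,224)):
    X,r=tri(t,(250,145)); X-=w; print(t,np.round(1000*np.array([X@XH,X@YH,X[2]+.074])),np.round(r,4))
E
```

```text
(209, 226.3) [-29. -39. 151.] [0.0022 0.0022]
(207, 225) [-27. -33. 147.] [0.0019 0.0019]
(205, 224) [-25. -28. 144.] [0.0019 0.0019]
```

View pics/last.png

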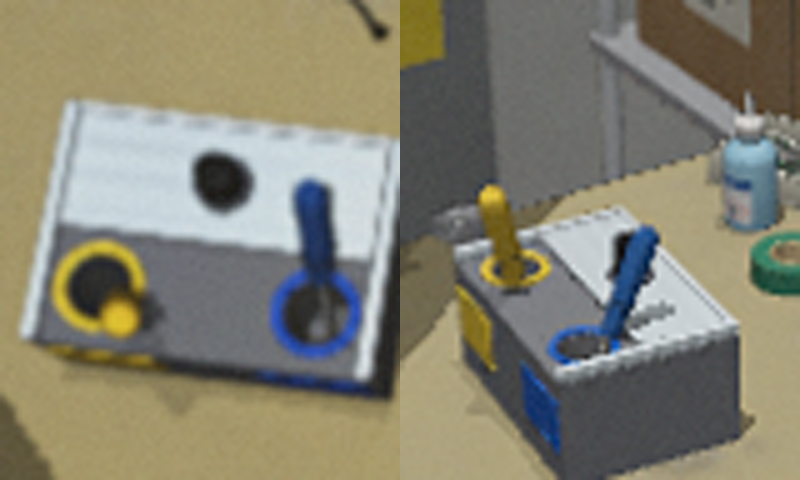

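Both drivers stand in their own wells: blue at crop (313,250), yellow at (118,318). Each leans about 20° against its rim, as a 4 mm blade must in a 30 mm well. The cover is back, the tape is in place and the arm is clear, so I'm handing in.

```bash
python3 -c "
from cell import manip
print(manip.sign_off())"
```

```text
the job is handed in; nothing more can be done
None
```

The job is handed in at about 27 s: the cover is fully back against its stop, and each driver stands tip down in the well of its own colour. Both lean about 20° against the rim instead of standing vertical. I didn't re-measure the spool or flux bottle; the green tape looks undisturbed in the last view.

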